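# Set up the twin load-cell rig for a dead-weight check

## Task

Make the twin load-cell rig ready for its dead-weight check: lift the cam lever to free the right-hand post, wind the post in with the knob on its carriage until the two hooks are as far apart as the two bails of the weight pan, and press the lever down again to clamp it. Then hang the empty pan level by both bails, one on each hook, and let go only once both are seated. Finally stand every brass weight upright on the pan floor so that the loaded pan hangs level and still, and leave the instruments and tools lying around where they are.

Things in the scene. Friction and masses are not known exactly. Their poses are not given: they have to be found in the camera images.
- left_hook (a point): Seat of the left (+y) hook, which stays put: middle of its seat, on top of the rod, 195 mm above the bench. Hooks are 10 mm steel rods over the middle of a 60 mm wide, 30 mm high rail. From an 18 mm level seat the rod turns up to a tip 25 mm nearer the rig's middle and 18 mm above the seat. Axes of the rig: y along the rail from the right hook to the left, x to the rear, away from the robot, z up
- right_hook (a point): Seat of the right (-y) hook, mirror image of the left one, on the post of the carriage that slides along the rail (joint carriage); axes of the rig. On each hook's outer side the rod climbs to a 30 mm load cell block on a 20 mm upright column; the column's axis stands 54 mm outside the seat's middle, the block's top 40 mm above the seat
- carriage (a joint): How far the right post's carriage has been wound in towards the left post, m: 0 at the start (outermost) to 0.064. The knob drives it, either way, 0.012 m per rad; it moves freely only while the cam lever is up. At the start the hooks are 24 to 48 mm farther apart than the bails
- feed_knob (a joint): Angle of the black wing knob on top of the carriage's front apron, rad, 0 at the start, growing clockwise seen from above, to 5.4. Clockwise winds the carriage inwards (+y of the rig), 12 mm per rad, and the knob travels along with it. Light to turn (about 0.1 N m)
- knob_grip (a point): On the knob's vertical axis at the height to grip: middle of the wing, a bar 44 mm long (along this point's x), 14 mm thick (along y), 30 mm high, top 11 mm above this point and its foot 19 mm below, where a 42 mm disc begins. The knob's axis is 95 mm in front (-x of the rig) of the right post's column. The axes turn with the knob
- clamp_lever (a joint): Cam lever on the outer (right) end of the carriage, rad: 0 down = clamped (start), the lever then rises 0.25 rad above level, pointing outwards (-y of the rig); 1.15 up = free, nearly upright. It stays where it is left; the cam frees the rail above about 0.7. About 3 to 5 N at the tip
- lever_pivot (a point): Axis of the cam lever (a horizontal axis along the rig's x), on the carriage, 54 mm above the bench and 63 mm outside the right column's axis; axes of the rig
- lever_tip (a point): Grip point on the cam lever, 70 mm from its axis, in the middle of the black end piece, 14 mm wide (along the rig's x) and 13 mm thick
- pan: Aluminium weight pan, about 450 g, 120 mm (its x) by 220 mm (its y), floor 4 mm thick, rim 14 mm high; origin under the centre of its floor. At each y end a 7 mm steel bail leans outwards from the corners to a 28 mm level top bar along x, 130 mm up and 145 mm from the centre: bail tops 290 mm apart. Both ends alike. Hung, its underside is 69 mm above the bench
- bail_a (a point): Underside of the middle of the top bar of the bail at the pan's +y end: rests on a hook's seat. A knocked pan swings on its hooks and comes to rest in 5 to 10 s
- bail_b (a point): The same at the pan's -y end
- pan_handle (a point): Centre of the pan's black grip: 14 mm thick along the pan's x, 36 mm long along its y, 24 mm high, 56 mm above the pan's underside (top at 68 mm)
- weight1: Brass weight, 200 g, or None if absent (two to four of the four are there): body 40 mm across and 18 mm high, above it a neck and a knob 22 mm across from 26 to 44 mm height. Origin under the centre of its base, z up. Starts upright on a 3 mm rubber pad in front of the rig's right end
- weight2: Brass weight, 200 g, or None if absent (two to four of the four are there): body 40 mm across and 18 mm high, above it a neck and a knob 22 mm across from 26 to 44 mm height. Origin under the centre of its base, z up. Starts upright on a 3 mm rubber pad in front of the rig's right end
- weight3: Brass weight, 200 g, or None if absent (two to four of the four are there): body 40 mm across and 18 mm high, above it a neck and a knob 22 mm across from 26 to 44 mm height. Origin under the centre of its base, z up. Starts upright on a 3 mm rubber pad in front of the rig's right end
- weight4: Brass weight, 200 g, or None if absent (two to four of the four are there): body 40 mm across and 18 mm high, above it a neck and a knob 22 mm across from 26 to 44 mm height. Origin under the centre of its base, z up. Starts upright on a 3 mm rubber pad in front of the rig's right end
- indicator: Bystander: cream instrument box, 150 x 190 x 91 mm, behind the rig; origin under its centre. Leave it alone
- stand: Bystander: black stand with a 90 mm round foot and a thin rod, 170 mm high, behind the rig; origin under its foot. Leave it alone
- screwdriver: Bystander: screwdriver, about 200 mm long, lying across in front of the rig's middle; origin at its middle. Leave it alone
- parts_box: Bystander: flat clear parts box, 120 x 90 x 31 mm, behind the rig's left end; origin under its centre. Leave it alone
Mind the look-alikes: they are no part of the job. Leave any green look-alike of the weight3 alone.

How it is judged:
By the outcome, as a careful person would: the job done as asked, in the order asked, and still so for the second after the job is handed in, with the robot touching nothing.
Of weight1, weight2, weight3, weight4 only 2 to 4 are there at a start; the rules pass over those that are not, and their reading is None.
At some moment in a run one of weight1, weight2, weight3, weight4 may be knocked a few centimetres aside while the robot is not near it.
It also fails if it takes over 210 s, if anything falls off the work surface, if the arm or the gripper's body presses on something with over 40 N, if the wrist force passes 120 N, or if a joint passes its speed limit or range.

## Robot

A 6-joint arm with a two-finger parallel gripper is mounted at the origin on the work surface. World frame = base frame: x ahead of the robot, y to its left, z up, the work surface at z = 0. Lengths are in m, angles in rad, forces in N, time in s.
With the tool pointing down it reaches from about 0.35 to 0.975 m from the base axis. Payload 4.9 kg.
Tool frame: the origin (TCP) lies at the very end of the fingers, on their centre line; the grasp point (between the pads) lies 19 mm behind it; x points along the fingers, y is the direction in which the jaws open and shut, and the axes are right-handed (so a half turn about x gives the same grasp; the last joint's range is limited). The gripper opens to 85 mm and grips with 20 to 120 N. Pads are 22 mm wide; open, the fingers measure 114 mm over their backs; the gripper's body (76 mm by 85 mm) begins 54 mm behind the grasp point. The pads swing forward as they close: fully open they stand 13 mm farther back than shut.
Start: joints at [-1.234, 0.053, 1.613, -0, 1.476, -0.119], TCP at [0.275, -0.561, 0.231] pointing down, gripper open.
Joint ranges: [-3.01, 3.01], [-1.01, 2.22], [0.06, 2.58], [-1.02, 4.17], [0.09, 2.62], [-3.14, 3.14]. Speed limits (rad/s): [2.57, 2.57, 3.14, 3.14, 3.14, 3.14].

## Interface

Orientations are given as a rotation vector (axis times angle).
In Python, from station import ctrl, get_image, calibration, finish_job, search_frame, cut_out, mark_of gives the robot as it stands. The module is installed in compiled form; this text tells all that it offers.
- The arm moves only by the tool arm_command, never from a script. Its argument "plan" is a list that holds one entry, the list of rows, each a list of 7 numbers: the shift along the tool's x, y, z in m, then the turn, a rotation vector about the tool's x, y, z in degrees, then the finger opening in m, from 0 to 0.0854. A call has 1 to 20 rows; each row shifts and turns the pose as measured when the row begins, along the tool's axes as they then stand; what a row does not reach is not made up. A row lasts 1/12 s, in which the tool goes at most 41.7 mm and 7.16 degrees, less where a joint would pass 70% of its speed; a pose out of reach is approached as far as the arm can. A call with a gripper value outside its range is refused whole. The fingers move at their own pace and stop on an object; "squeeze" is the grip in N (left out, the last holds). Time passes only in rows, so rows that do not move let the fingers close. It gives the time, the measured TCP pose, the force and the opening at its end, in the units of the state.
- ctrl.get_obs(): the state, without advancing time (a new reading comes with each control period).
- get_image(name): name is "side" or "top"; returns the picture (420x560x3 uint8, red, green, blue); there is no depth.
- calibration(name): a dict with "fx", "fy", "cx", "cy" (pixels), "cam_to_world" (4x4, takes a point from camera to world coordinates). Camera axes: x right, y down, z forward; pixel columns grow to the right and rows downward; lengths in m; the calibration is good to about 2 mm. A picture is of the moment at which its call begins. calibration takes no time and is no camera call.
- finish_job(): hands the job in, once; it reports no verdict.
Trained networks look in the newest picture that a camera, given by its name, has taken for a name from the list of things; names that differ only in an ending like _2 or _b are one class to them, and where a whole thing is asked for, a point or a joint stands for the part that bears it (a point fixed in the world has none). Each returns a list of dicts, best first, with "conf" (0 to 1); they miss things now and then, are a little off and sometimes report something else, mostly with a low value. They report only what shows in the picture. A call takes as long as a camera call. They do not tell look-alikes from the thing itself.
- search_frame(camera, thing): "at" ([x, y, z] in m, in the coordinates of the camera as it stood for that picture, good to about 4 mm: the middle of the surface that is visible of it).
- cut_out(camera, thing): "mask" (420x560 bool, what is visible of it).
- mark_of(camera, thing): "at" ([x, y, z] in m, in the coordinates of the camera as it stood for that picture, good to about 4 mm: a listed point, or the origin of a listed thing).
The state is a dict: "t": time; "q": joint angles; "dq": joint speeds; "effort": joint torques, N m; "tool_pos": TCP position; "tool_rot": TCP orientation; "contact_force": force on the tool from outside, world axes, zero at the start; "wrist_torque": the same for the moment, N m; "opening": finger opening in m.
Only numpy, scipy, OpenCV 4.12 (cv2) and the standard library are available. Lean on these libraries where they do the work, as an engineer would, in place of code of your own. Each camera call takes 0.05 s, during which the arm holds its last target. There are 200 camera calls.

## Working session

There is one attempt and no reset: what is moved stays moved. The work goes in short steps, Python scripts to look and compute and a tool call to move; the robot and the scene stay as the last step left them, time stands still between calls to the robot, and variables do not carry over. Pictures are saved under pics/ and viewed, about 12 in all and at most 16, crops included, and the job is handed in when it is done.

Besides the shell and the picture viewer there is one more tool, called after "Emit:" as name(argument=value, ...) on one line, values as JSON. arm_command: Moves the arm, as the interface text tells. Its arguments: {"type":"object","properties":{"plan":{"type":"array","items":{"type":"array","items":{"type":"array","items":{"type":"number"}}}},"squeeze":{"type":"number"}},"required":["plan"]}

```bash
mkdir -p pics; cat > h.py <<'E'
import numpy as np, cv2
from station import ctrl,get_image,calibration,finish_job,search_frame,cut_out,mark_of
from scipy.spatial.transform import Rotation as R
np.set_printoptions(precision=4,suppress=True)
def snap(c,name=None,crop=None,scale=1):
    im=get_image(c)
    if name:
        o=im[:,:,::-1]
        if crop: a,b,d,e=crop; o=o[b:e,a:d]
        cv2.imwrite(f'pics/{name}.png',cv2.resize(o,None,fx=scale,fy=scale,interpolation=cv2.INTER_CUBIC))
    return im
def w(c,p):
    T=np.array(calibration(c)['cam_to_world']); return T[:3,:3]@np.array(p)+T[:3,3]
def marks(c,t,f=mark_of):
    return [(round(d['conf'],2),w(c,d['at']).round(4)) for d in f(c,t)]
def px(c,P):
    k=calibration(c);T=np.linalg.inv(np.array(k['cam_to_world']));q=T[:3,:3]@np.array(P)+T[:3,3]
    return np.array([k['fx']*q[0]/q[2]+k['cx'],k['fy']*q[1]/q[2]+k['cy']])
def plane(c,uv,z):
    k=calibration(c);T=np.array(k['cam_to_world']);d=T[:3,:3]@np.array([(uv[0]-k['cx'])/k['fx'],(uv[1]-k['cy'])/k['fy'],1])
    return T[:3,3]+d*(z-T[2,3])/d[2]
def st():
    o=ctrl.get_obs();M=R.from_rotvec(o['tool_rot']).as_matrix()
    print('t',round(o['t'],2),'pos',np.array(o['tool_pos']),'x',M[:,0],'y',M[:,1],'F',np.array(o['contact_force']),'op',round(o['opening'],4),'q',np.array(o['q']));return o,M
def to(P):
    o,M=st(); print('tool shift mm',(M.T@(np.array(P)-o['tool_pos'])*1000).round(1))
E
python3 - <<'E'
from h import *
st()
for c in('top','side'):
    snap(c,c+'0',scale=1.4)
    print(c,np.array(calibration(c)['cam_to_world'])[:3])
    for t in['left_hook','right_hook','knob_grip','lever_pivot','lever_tip','pan','bail_a','pan_handle','weight1']:
        print(t,marks(c,t)[:5])
E
```

```text
t 0.0 pos [ 0.2749 -0.5606  0.2301] x [-0.0007  0.0019 -1.    ] y [ 0.4402 -0.8979 -0.002 ] F [-0.4574 -0.591   0.1668] op 0.0852 q [-1.234   0.0534  1.6143 -0.      1.476  -0.119 ]
top [[ 0.025  -0.9935  0.1112  0.3644]
 [-0.9996 -0.0267 -0.0132 -0.0375]
 [ 0.0161 -0.1108 -0.9937  1.5612]]
left_hook [(0.59, array([0.5788, 0.2207, 0.1925]))]
right_hook [(0.93, array([ 0.5554, -0.1034,  0.1962]))]
knob_grip [(0.44, array([ 0.4599, -0.1505,  0.0742]))]
lever_pivot [(0.83, array([ 0.5426, -0.219 ,  0.0562]))]
lever_tip [(0.69, array([ 0.541 , -0.2856,  0.0709]))]
pan [(0.7, array([ 0.5532, -0.1046,  0.1936])), (0.64, array([ 0.4596, -0.1492,  0.0774])), (0.57, array([ 0.3987,  0.2756, -0.    ]))]
bail_a [(0.73, array([0.5399, 0.2605, 0.1255])), (0.71, array([0.2527, 0.2951, 0.1242]))]
pan_handle [(0.78, array([0.399 , 0.2776, 0.0569]))]
weight1 [(0.69, array([ 0.3878, -0.34  , -0.0001])), (0.55, array([ 0.3494, -0.4631,  0.0004])), (0.5, array([ 0.4526, -0.3435,  0.0056])), (0.41, array([ 0.4587, -0.2748,  0.0056]))]
side [[ 0.989  -0.0923  0.1154  0.3479]
 [-0.1476 -0.5754  0.8045 -1.0658]
 [-0.0079 -0.8127 -0.5827  0.8736]]
left_hook []
right_hook [(0.75, array([ 0.5584, -0.0983,  0.1927]))]
knob_grip [(0.71, array([ 0.4603, -0.1515,  0.0779]))]
lever_pivot [(0.78, array([ 0.5488, -0.2134,  0.0538]))]
lever_tip [(0.41, array([ 0.5466, -0.2878,  0.074 ])), (0.36, array([ 0.3647, -0.021 ,  0.0045]))]
pan [(0.68, array([0.7406, 0.2885, 0.0009])), (0.56, array([ 0.3962,  0.2799, -0.0013]))]
bail_a [(0.7, array([0.5441, 0.259 , 0.1217])), (0.57, array([0.2508, 0.2975, 0.1232]))]
pan_handle [(0.78, array([0.4025, 0.2783, 0.056 ]))]
weight1 [(0.7, array([ 0.3947, -0.337 ,  0.0029])), (0.54, array([ 0.4559, -0.2737,  0.0002])), (0.53, array([ 0.4554, -0.3382,  0.0006])), (0.5, array([ 0.3513, -0.4602,  0.003 ])), (0.42, array([ 0.2664, -0.3019, -0.0035]))]
```

View pics/top0.png

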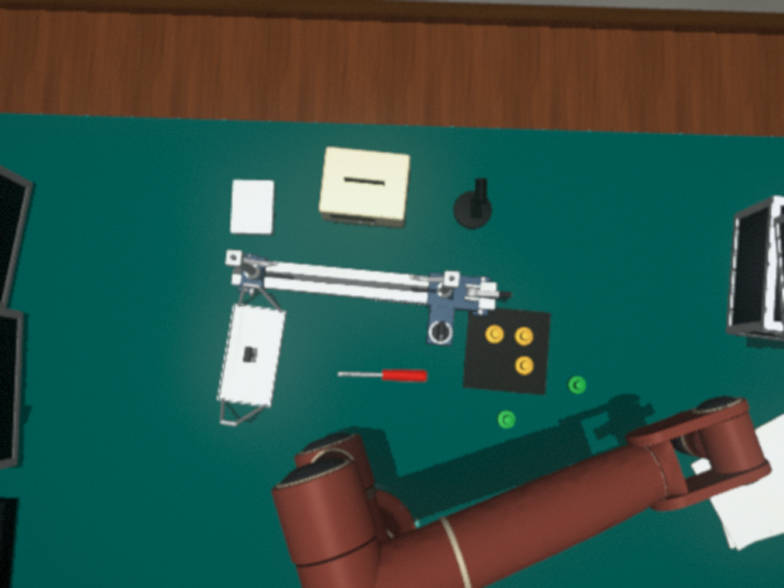

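View pics/side0.png

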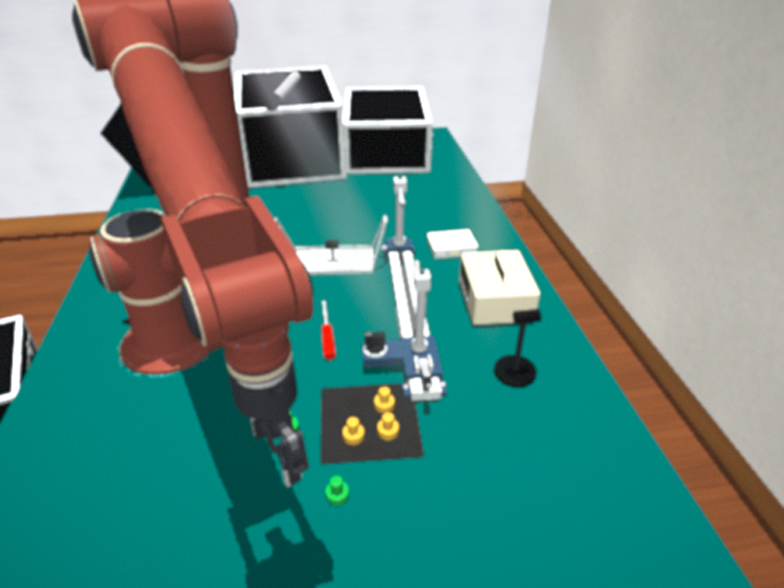

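Emit:
arm_command(plan=[[[0, 0, 0, -6.64, 0, 0, 0.05], [0, 0, 0, -6.64, 0, 0, 0.05], [0, 0, 0, -6.64, 0, 0, 0.05], [0, 0, 0, -6.64, 0, 0, 0.05], [0, 0, 0, -6.64, 0, 0, 0.05], [0, 0, 0, -6.64, 0, 0, 0.05], [0, 0, 0, -6.64, 0, 0, 0.05], [0, 0, 0, -6.64, 0, 0, 0.05], [0, 0, 0, -6.64, 0, 0, 0.05], [0.005, 0.025, -0.0292, 0, 0, 0, 0.05], [0.005, 0.025, -0.0292, 0, 0, 0, 0.05], [0.005, 0.025, -0.0292, 0, 0, 0, 0.05], [0.005, 0.025, -0.0292, 0, 0, 0, 0.05], [0.005, 0.025, -0.0292, 0, 0, 0, 0.05], [0.005, 0.025, -0.0292, 0, 0, 0, 0.05], [0.005, 0.025, -0.0292, 0, 0, 0, 0.05], [0.005, 0.025, -0.0292, 0, 0, 0, 0.05], [0.005, 0.025, -0.0292, 0, 0, 0, 0.05], [0.005, 0.025, -0.0292, 0, 0, 0, 0.05]]], squeeze=30)

```text
t: 2.58
tool_pos: [0.5375, -0.2706, 0.1813]
tool_rot: [1.228, 1.185, -1.235]
contact_force: [0.4, -0.4, 0.3]
opening: 0.0498
```

```bash
python3 - <<'E'
from h import *
to([.544,-.287,.053])
snap('top');snap('side')
for c in('top','side'):
    for t in['left_hook','right_hook','lever_tip','lever_pivot']: print(c,t,marks(c,t)[:2])
E
```

```text
t 2.58 pos [ 0.5375 -0.2706  0.1813] x [ 0.0032 -0.0088 -1.    ] y [ 0.9995 -0.0323  0.0034] F [ 0.404  -0.4032  0.3164] op 0.0498 q [-0.5874  0.029   1.7219 -0.0057  1.3832 -0.5541]
tool shift mm [128.5   6.6  15. ]
top left_hook [(0.79, array([0.5817, 0.2209, 0.1958]))]
top right_hook [(0.68, array([ 0.5522, -0.1044,  0.1941]))]
top lever_tip [(0.46, array([ 0.5452, -0.2854,  0.0708]))]
top lever_pivot [(0.7, array([ 0.5435, -0.2173,  0.0554]))]
side left_hook []
side right_hook [(0.16, array([ 0.4541, -0.3366,  0.0027]))]
side lever_tip [(0.49, array([ 0.5428, -0.2859,  0.072 ]))]
side lever_pivot [(0.75, array([ 0.5485, -0.2157,  0.0543]))]
```

Emit:
arm_command(plan=[[[0.03, 0.0066, 0.015, 2.5, 0, 0, 0.05], [0.033, 0, 0, 0, 0, 0, 0.05], [0.033, 0, 0, 0, 0, 0, 0.05], [0.03, 0, 0, 0, 0, 0, 0.05], [0.003, 0, 0, 0, 0, 0, 0.05], [0, 0, 0, 0, 0, 0, 0.0], [0, 0, 0, 0, 0, 0, 0.0], [0, 0, 0, 0, 0, 0, 0.0], [0, 0, 0, 0, 0, 0, 0.0], [0, 0, 0, 0, 0, 0, 0.0], [0, 0, 0, 0, 0, 0, 0.0]]], squeeze=25)

```text
t: 4.0
tool_pos: [0.5434, -0.2991, 0.0579]
tool_rot: [1.27, 1.142, -1.271]
contact_force: [1.2, -1.0, -8.3]
opening: 0.0134
```

```bash
python3 - <<'E'
from h import *
to([.544,-.286,.053])
snap('side','s1',(240,200,380,320),5)
E
```

```text
t 4.0 pos [ 0.5434 -0.2991  0.0579] x [ 0.0145 -0.0168 -0.9998] y [ 0.9959 -0.0895  0.016 ] F [ 1.1893 -0.9561 -8.2687] op 0.0134 q [-0.6207  0.1923  1.7663 -0.0057  1.1614 -0.5288]
tool shift mm [  4.7  -0.6 -13.2]
```

View pics/s1.png

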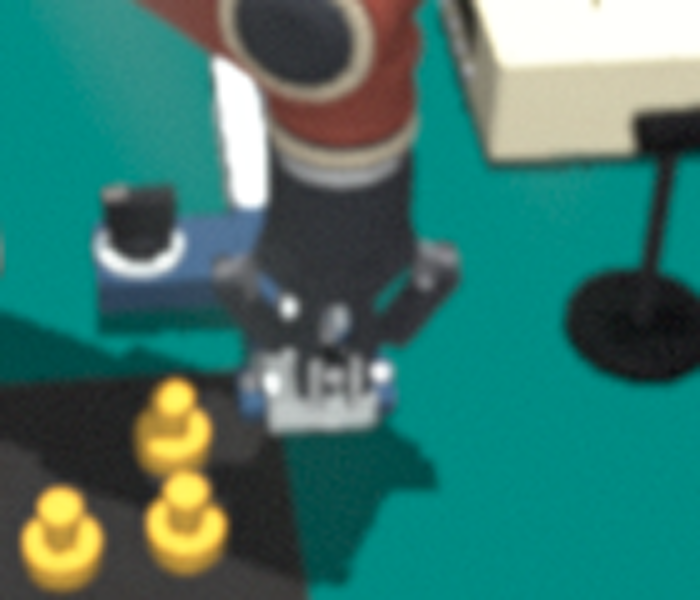

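Emit:
arm_command(plan=[[[0, 0, 0, 0, 0, 0, 0.03], [0, 0, 0, 0, 0, 0, 0.03], [0.003, 0, -0.012, 0, 0, 0, 0.03], [0, 0, 0, 0, 0, 0, 0.03], [0, 0, 0, 0, 0, 0, 0], [0, 0, 0, 0, 0, 0, 0], [0, 0, 0, 0, 0, 0, 0], [0, 0, 0, 0, 0, 0, 0]]], squeeze=25)

```text
t: 4.72
tool_pos: [0.544, -0.2888, 0.0611]
tool_rot: [1.26, 1.141, -1.274]
contact_force: [1.1, -0.9, -2.5]
opening: 0.0136
```

```bash
python3 - <<'E'
from h import *
to([.543,-.286,.053])
E
```

```text
t 4.72 pos [ 0.544  -0.2888  0.0611] x [ 0.0106 -0.0244 -0.9996] y [ 0.9963 -0.0855  0.0127] F [ 1.127  -0.868  -2.5466] op 0.0136 q [-0.6024  0.1789  1.7756 -0.0153  1.1645 -0.5107]
tool shift mm [ 8.  -1.4 -2.9]
```

Emit:
arm_command(plan=[[[-0.0064, 0, -0.002, 0, 0, 0, 0], [-0.0062, 0, -0.0025, 0, 0, 0, 0], [-0.0059, 0, -0.0032, 0, 0, 0, 0], [-0.0056, 0, -0.0037, 0, 0, 0, 0], [-0.0052, 0, -0.0042, 0, 0, 0, 0], [-0.0048, 0, -0.0047, 0, 0, 0, 0], [-0.0043, 0, -0.0051, 0, 0, 0, 0], [0, 0, 0, 0, 0, 0, 0]]])

```text
t: 5.38
tool_pos: [0.5458, -0.2635, 0.0972]
tool_rot: [1.25, 1.135, -1.275]
contact_force: [0.5, -0.3, -2.0]
opening: 0.0137
```

```bash
python3 - <<'E'
from h import *
o,M=st(); p=o['tool_pos']-.019*M[:,0]; print(p, 'ang',np.arctan2(p[2]-.054,-.216-p[1]),np.hypot(p[2]-.054,-.216-p[1]))
E
```

```text
t 5.38 pos [ 0.5458 -0.2635  0.0972] x [ 0.0116 -0.0338 -0.9994] y [ 0.9966 -0.0816  0.0143] F [ 0.524  -0.3159 -2.0445] op 0.0137 q [-0.562   0.1105  1.7851 -0.0239  1.2183 -0.4721]
[ 0.5456 -0.2628  0.1162] ang 0.925475164596754 0.07782660135482596
```

Emit:
arm_command(plan=[[[-0.0044, 0, -0.0061, 0, 0, 0, 0], [-0.0038, 0, -0.0065, 0, 0, 0, 0], [-0.0032, 0, -0.0068, 0, 0, 0, 0], [-0.0025, 0, -0.0071, 0, 0, 0, 0], [-0.0018, 0, -0.0073, 0, 0, 0, 0], [0, 0, 0, 0, 0, 0, 0]]])

```text
t: 5.88
tool_pos: [0.5484, -0.2271, 0.114]
tool_rot: [1.249, 1.132, -1.277]
contact_force: [1.0, -2.0, -3.3]
opening: 0.0132
```

```bash
python3 - <<'E'
from h import *
o,M=st(); p=o['tool_pos']-.019*M[:,0]; print(p, 'ang',np.arctan2(p[2]-.054,-.216-p[1]),np.hypot(p[2]-.054,-.216-p[1]))
E
```

```text
t 5.88 pos [ 0.5484 -0.2271  0.114 ] x [ 0.0118 -0.0365 -0.9993] y [ 0.9965 -0.0827  0.0148] F [ 0.9564 -1.9882 -3.3194] op 0.0132 q [-0.5055  0.0631  1.805  -0.0277  1.2455 -0.4139]
[ 0.5482 -0.2264  0.133 ] ang 1.4396791448423025 0.07971219297951171
```

Emit:
arm_command(plan=[[[0, 0, 0, 0, 0, 0, 0.05], [0, 0, 0, 0, 0, 0, 0.05], [0, 0, 0, 0, 0, 0, 0.05], [-0.035, 0, 0, 0, 0, 0, 0.05], [-0.035, 0, 0, 0, 0, 0, 0.05], [-0.01, -0.03, 0, 0, -2, 0, 0.05], [0, -0.03, 0, 0, 0, 0, 0.05], [0, -0.03, 0, 0, 0, 0, 0.05], [0, 0, 0, 0, 0, 0, 0.05]]])

```text
t: 6.63
tool_pos: [0.4566, -0.2121, 0.1977]
tool_rot: [1.231, 1.114, -1.289]
contact_force: [0.3, -0.3, -0.1]
opening: 0.05
```

```bash
python3 - <<'E'
from h import *
to([.459,-.151,.057])
snap('top','t2',(270,170,390,290),4);snap('side','s2',(240,190,360,310),4)
a=cv2.imread('pics/t2.png');b=cv2.imread('pics/s2.png');cv2.imwrite('pics/c2.png',np.hstack([a,b])[:, :])
for c in('top','side'):
    for t in['lever_tip','knob_grip']: print(c,t,marks(c,t)[:2])
E
```

```text
t 6.63 pos [ 0.4566 -0.2121  0.1977] x [ 0.0102 -0.0608 -0.9981] y [ 0.9964 -0.0835  0.0153] F [ 0.2638 -0.2727 -0.1172] op 0.05 q [-0.5568 -0.2458  1.9482 -0.0469  1.3985 -0.4656]
tool shift mm [136.8  -4.9 -69.4]
top lever_tip []
top knob_grip [(0.42, array([ 0.4575, -0.1504,  0.0732]))]
side lever_tip [(0.52, array([ 0.5517, -0.2343,  0.1236]))]
side knob_grip [(0.64, array([ 0.4553, -0.273 , -0.0004])), (0.57, array([ 0.4615, -0.1494,  0.0788]))]
```

```bash
python3 -c "
import cv2;a=cv2.imread('pics/c2.png');cv2.imwrite('pics/c2b.png',cv2.resize(a,(800,400)))"
```

```text
(no output)
```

View pics/c2b.png

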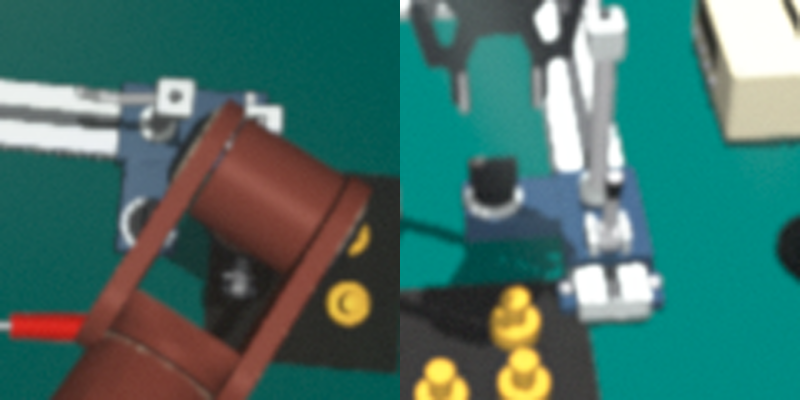

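```bash
python3 - <<'E'
from h import *
a=cv2.imread('pics/top0.png');a=a[300:365,405:480]; b=cv2.imread('pics/side0.png')[320:380,350:420]
cv2.imwrite('pics/k.png',np.hstack([cv2.resize(a,(400,347),interpolation=cv2.INTER_CUBIC),cv2.resize(b,(400,347),interpolation=cv2.INTER_CUBIC)]))
for d in(0,30,60,90,120,150):
    v=np.array([np.cos(np.radians(d)),np.sin(np.radians(d)),0])*.022
    print(d,[((px(c,np.array([.459,-.151,.087])+v)-px(c,np.array([.459,-.151,.087])-v))).round(1) for c in('top','side')])
E
```

```text
0 [array([  0.3, -14.4]), array([14.9, -1.5])]
30 [array([ -7. , -12.7]), array([11.9, -6.2])]
60 [array([-12.4,  -7.5]), array([ 5.7, -9.1])]
90 [array([-14.4,  -0.4]), array([-2. , -9.7])]
120 [array([-12.6,   6.9]), array([-9.2, -7.6])]
150 [array([-7.4, 12.3]), array([-13.9,  -3.5])]
```

View pics/k.png

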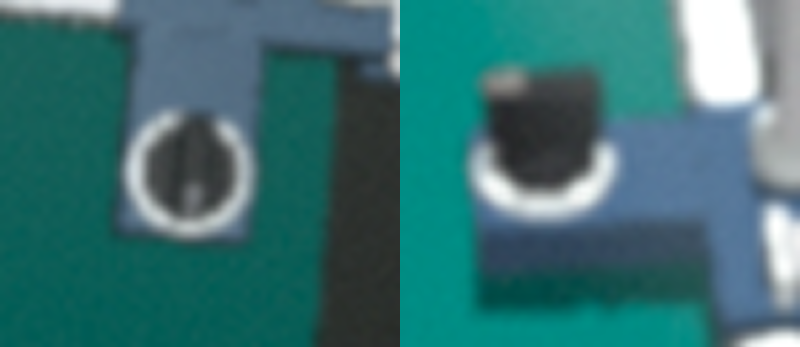

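Emit:
arm_command(plan=[[[0, 0, -0.03, 0, 3.5, 0, 0.05], [0, 0, -0.03, 0, 0, 0, 0.05], [0, 0, 0, -6.95, 0, 0, 0.05], [0, 0, 0, -6.95, 0, 0, 0.05], [0, 0, 0, -6.95, 0, 0, 0.05], [0, 0, 0, -6.95, 0, 0, 0.05], [0, 0, 0, -6.95, 0, 0, 0.05], [0, 0, 0, -6.95, 0, 0, 0.05], [0, 0, 0, -6.95, 0, 0, 0.05], [0, 0, 0, -6.95, 0, 0, 0.05], [0, 0, 0, -6.95, 0, 0, 0.05], [0, 0, 0, -6.95, 0, 0, 0.05], [0, 0, 0, -6.95, 0, 0, 0.05], [0, 0, 0, -6.95, 0, 0, 0.05], [0, 0, 0, -6.95, 0, 0, 0.05], [0, 0, 0, 0, 0, 0, 0.05]]])

```text
t: 8.27
tool_pos: [0.4768, -0.1498, 0.1908]
tool_rot: [0.031, 1.565, -0.012]
contact_force: [0.2, -1.0, -0.7]
opening: 0.0499
```

```bash
python3 - <<'E'
from h import *
to([.459,-.1505,.057])
a=cv2.imread('pics/top0.png')
for (x,y) in((233,257),(451,278)):
    g=a[y-14:y+15,x-14:x+15].min(axis=2).astype(float); m=(g>170); n,l,s,c=cv2.connectedComponentsWithStats(m.astype(np.uint8))
    i=1+np.argmax(s[1:,4]); uv=(c[i]+[x-14,y-14]+.5)/1.4-.5; print(s[i],uv,plane('top',uv,.235))
E
```

```text
t 8.27 pos [ 0.4768 -0.1498  0.1908] x [ 0.0058  0.0122 -0.9999] y [0.0274 0.9995 0.0123] F [ 0.1745 -1.0134 -0.7131] op 0.0499 q [-0.4611 -0.2267  1.9431  0.0136  1.4253 -2.0064]
tool shift mm [133.7  -2.8 -18.5]
[  7   8  15  14 171] [166.5489 183.7627] [0.5818 0.2757 0.235 ]
[  7   8  15  14 177] [322.0847 198.8483] [ 0.5514 -0.1549  0.235 ]
```

Emit:
arm_command(plan=[[[0.03, 0, -0.0185, 2.4, 0, 0, 0.045], [0.035, 0, 0, 0, 0, 0, 0.045], [0.035, 0, 0, 0, 0, 0, 0.045], [0.022, 0, 0, 0, 0, 0, 0.045], [0, 0, 0, 0, 0, 0, 0.045], [0, 0, 0, 0, 0, 0, 0.045]]])

```text
t: 8.77
tool_pos: [0.4636, -0.1489, 0.0668]
tool_rot: [0.078, 1.56, -0.06]
contact_force: [0.4, 0.7, 0.8]
opening: 0.0452
```

```bash
python3 - <<'E'
from h import *
to([.4585,-.150,.063])
E
```

```text
t 8.77 pos [ 0.4636 -0.1489  0.0668] x [ 0.0101  0.0108 -0.9999] y [0.0875 0.9961 0.0117] F [0.3614 0.7119 0.8297] op 0.0452 q [-0.472  -0.121   2.0716  0.0154  1.1869 -1.9608]
tool shift mm [ 3.7 -1.6 -5. ]
```

Emit:
arm_command(plan=[[[0.004, -0.0016, -0.005, 0, 0, 0, 0.045], [0, 0, 0, 0, 0, 0, 0], [0, 0, 0, 0, 0, 0, 0], [0, 0, 0, 0, 0, 0, 0], [0, 0, 0, 0, 0, 0, 0], [0, 0, 0, 0, 0, 0, 0], [0, 0.0015, 0, 7, 0, 0, 0], [0, 0.0014, -0.0003, 7, 0, 0, 0], [0, 0.0014, -0.0004, 7, 0, 0, 0], [0, 0.0013, -0.0006, 7, 0, 0, 0], [0, 0.0012, -0.0008, 7, 0, 0, 0], [0, 0, 0, 0, 0, 0, 0]]], squeeze=30)

```text
t: 9.77
tool_pos: [0.4606, -0.1414, 0.0662]
tool_rot: [0.576, 1.485, -0.55]
contact_force: [2.0, 1.2, -6.5]
opening: 0.0128
```

```bash
python3 - <<'E'
from h import *
o,M=st();print(np.degrees(np.arctan2(M[1,1],M[0,1])))
E
```

```text
t 9.77 pos [ 0.4606 -0.1414  0.0662] x [ 0.0164  0.0113 -0.9998] y [0.6597 0.7513 0.0193] F [ 2.0189  1.1838 -6.4524] op 0.0128 q [-0.4627 -0.1377  2.0879  0.0188  1.1819 -1.32  ]
48.71673873316412
```

Emit:
arm_command(plan=[[[0, 0.0011, -0.0009, 7, 0, 0, 0], [0, 0.001, -0.001, 7, 0, 0, 0], [0, 0.0009, -0.0012, 7, 0, 0, 0], [0, 0.0008, -0.0013, 7, 0, 0, 0], [0, 0.0006, -0.0013, 7, 0, 0, 0], [0, 0.0004, -0.0014, 7, 0, 0, 0], [0, 0.0002, -0.0014, 7, 0, 0, 0], [0, 0.0001, -0.0015, 7, 0, 0, 0], [0, -0.0001, -0.0015, 7, 0, 0, 0], [0, -0.0003, -0.0014, 7, 0, 0, 0], [0, -0.0004, -0.0014, 7, 0, 0, 0], [0, -0.0006, -0.0013, 7, 0, 0, 0], [0, -0.0008, -0.0013, 7, 0, 0, 0], [0, -0.0009, -0.0012, 7, 0, 0, 0], [0, 0, 0, 0, 0, 0, 0]]])

```text
t: 11.02
tool_pos: [0.4591, -0.1204, 0.0662]
tool_rot: [1.846, 0.651, -1.82]
contact_force: [2.3, 0.8, -6.9]
opening: 0.0135
```

```bash
python3 - <<'E'
from h import *
o,M=st();print(np.degrees(np.arctan2(M[1,1],M[0,1])))
snap('top')
for t in['left_hook','right_hook','knob_grip']: print(marks('top',t)[:2])
E
```

```text
t 11.02 pos [ 0.4591 -0.1204  0.0662] x [ 0.0105  0.0107 -0.9999] y [ 0.6257 -0.7801 -0.0018] F [ 2.344   0.7964 -6.8725] op 0.0135 q [-0.4218 -0.1531  2.1014  0.0151  1.1882  0.4674]
-51.269824168929944
[(0.9, array([0.5812, 0.2247, 0.1925]))]
[(0.61, array([ 0.5539, -0.0753,  0.1952])), (0.35, array([ 0.7499, -0.2189,  0.0036]))]
[]
```

Emit:
arm_command(plan=[[[0, -0.0011, -0.001, 7, 0, 0, 0], [0, -0.0012, -0.0008, 7, 0, 0, 0], [0, -0.0013, -0.0006, 7, 0, 0, 0], [0, -0.0003, -0.0002, 1.7, 0, 0, 0], [0, 0, 0, 0, 0, 0, 0], [0, 0, 0, 0, 0, 0, 0.05], [0, 0, 0, 0, 0, 0, 0.05], [0, 0, 0, 0, 0, 0, 0.05], [-0.035, 0, 0, 0, 0, 0, 0.05], [-0.035, 0, 0, 0, 0, 0, 0.05], [-0.035, 0, 0, 0, 0, 0, 0.05], [-0.025, 0, 0, 0, 0, 0, 0.05], [0, 0, 0, 0, 0, 0, 0.05]]])

```text
t: 12.3
tool_pos: [0.4592, -0.1186, 0.2065]
tool_rot: [2.088, 0.309, -2.056]
contact_force: [0.7, -0.1, 0.7]
opening: 0.0498
```

```bash
cat >> h.py <<'E'
def block(P,im=None,c='top'):
    a=cv2.resize(im,None,fx=1.4,fy=1.4,interpolation=cv2.INTER_CUBIC); x,y=(px(c,P)*1.4).astype(int)
    m=(a[y-14:y+15,x-14:x+15].min(axis=2)>170).astype(np.uint8); n,l,s,cc=cv2.connectedComponentsWithStats(m)
    i=1+np.argmax(s[1:,4]); uv=(cc[i]+[x-14,y-14]+.5)/1.4-.5; p=plane(c,uv,.235); print(s[i],uv,p); return p
E
python3 - <<'E'
from h import *
o,M=st();print(np.degrees(np.arctan2(M[1,1],M[0,1])))
im=snap('top','t3',(140,160,400,300),3)
a=block([.5818,.2757,.235],im);b=block([.5535,-.1215,.235],im)
print(np.linalg.norm(a-b)-.108)
for t in['left_hook','right_hook','knob_grip']: print(marks('top',t)[:2])
E
```

```text
t 12.3 pos [ 0.4592 -0.1186  0.2065] x [ 0.0138  0.0117 -0.9998] y [ 0.2826 -0.9592 -0.0073] F [ 0.7475 -0.052   0.7004] op 0.0498 q [-0.4196 -0.3133  1.9867  0.0164  1.4603  0.863 ]
-73.58462931614767
[  7   8  15  14 166] [166.6127 183.747 ] [0.5818 0.2755 0.235 ]
[  7   8  15  15 157] [310.4804 197.273 ] [ 0.555  -0.1227  0.235 ]
0.2911107108600159
[(0.85, array([0.5773, 0.2217, 0.1943]))]
[(0.74, array([ 0.5563, -0.0699,  0.1944]))]
[(0.29, array([0.4008, 0.2748, 0.0586]))]
```

View pics/t3.png

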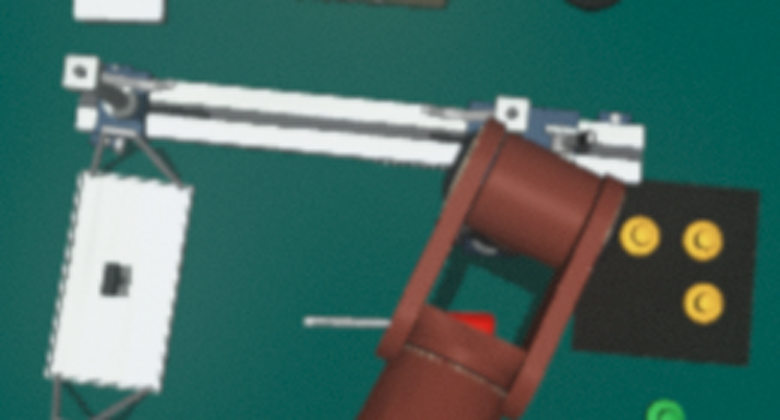

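Emit:
arm_command(plan=[[[0, 0, 0, -6.96, 0, 0, 0.05], [0, 0, 0, -6.96, 0, 0, 0.05], [0, 0, 0, -6.96, 0, 0, 0.05], [0, 0, 0, -6.96, 0, 0, 0.05], [0, 0, 0, -6.96, 0, 0, 0.05], [0, 0, 0, -6.96, 0, 0, 0.05], [0, 0, 0, -6.96, 0, 0, 0.05], [0, 0, 0, -6.96, 0, 0, 0.05], [0, 0, 0, -6.96, 0, 0, 0.05], [0, 0, 0, -6.96, 0, 0, 0.05], [0, 0, 0.034, 0, 0, 0, 0.05], [0, 0, 0.034, 0, 0, 0, 0.05], [0, 0.032, 0, 0, 0, 0, 0.05], [0, 0.032, 0, 0, 0, 0, 0.05], [0, 0.032, 0, 0, 0, 0, 0.05], [0, 0, 0, 0, 0, 0, 0.05], [0, 0, 0, 0, 0, 0, 0.05]]])

```text
t: 13.92
tool_pos: [0.5305, -0.1821, 0.1447]
tool_rot: [1.236, 1.281, -1.258]
contact_force: [-0.3, -0.1, -0.5]
opening: 0.0502
```

```bash
python3 - <<'E'
from h import *
snap('side')
to([.551,-.194,.114]);print(marks('side','lever_tip')[:2],marks('side','lever_pivot')[:1])
E
```

```text
t 13.97 pos [ 0.5299 -0.1819  0.1443] x [-0.0664  0.0503 -0.9965] y [ 0.9973 -0.0288 -0.0679] F [-1.2118 -0.1854 -1.4164] op 0.0498 q [-0.4708  0.0223  1.7948  0.0149  1.4066 -0.4434]
tool shift mm [28.2 23.4 12.9]
[(0.51, array([ 0.5501, -0.2058,  0.1234]))] [(0.63, array([ 0.5554, -0.184 ,  0.0543]))]
```

```bash
cat >> h.py <<'E'
def go(P,ang):
    "tool shift + rotvec to reach P, pointing down, tool y at world angle ang deg"
    o,M=st();a=np.radians(ang);y=np.array([np.cos(a),np.sin(a),0]);x=np.array([0,0,-1.]);D=np.c_[x,y,np.cross(x,y)]
    print('now-frame mm',(M.T@(np.array(P)-o['tool_pos'])*1000).round(1),'final-frame mm',(D.T@(np.array(P)-o['tool_pos'])*1000).round(1),'rot',np.degrees(R.from_matrix(M.T@D).as_rotvec()).round(2))
E
python3 - <<'E'
from h import *
go([.551,-.198,.112],-4)
E
```

```text
t 14.07 pos [ 0.5298 -0.182   0.1462] x [-0.0639  0.049  -0.9968] y [ 0.9974 -0.0292 -0.0653] F [0.2216 0.1265 0.5407] op 0.0502 q [-0.4711  0.0183  1.7953  0.0148  1.4072 -0.4433]
now-frame mm [31.9 23.8 16.9] final-frame mm [34.2 22.3 14.5] rot [ 2.23 -2.62  3.8 ]
```

Emit:
arm_command(plan=[[[-0.025, 0, 0, 0, 0, 0, 0.05], [0, 0, 0, 2.23, -2.62, 3.8, 0.05], [0, 0, 0, 0, 0, 0, 0.05], [0, 0.0223, 0.0145, 0, 0, 0, 0.05], [0, 0, 0, 0, 0, 0, 0.05], [0, 0, 0, 0, 0, 0, 0.05]]])

```text
t: 14.57
tool_pos: [0.5466, -0.1975, 0.1707]
tool_rot: [1.259, 1.181, -1.262]
contact_force: [-0.7, 0.5, -0.6]
opening: 0.0502
```

```bash
python3 - <<'E'
from h import *
go([.551,-.198,.112],-4)
E
```

```text
t 14.57 pos [ 0.5466 -0.1975  0.1707] x [-0.0043  0.0021 -1.    ] y [ 0.9976 -0.0688 -0.0044] F [-0.6978  0.5216 -0.6413] op 0.0502 q [-0.4747 -0.0029  1.7724 -0.0001  1.3768 -0.4058]
now-frame mm [58.7  4.7  0.3] final-frame mm [58.7  4.4  0.2] rot [ 0.06 -0.1   0.25]
```

Emit:
arm_command(plan=[[[0.03, 0.0044, 0, 0, 0, 0, 0.05], [0.027, 0, 0, 0, 0, 0, 0.05], [0, 0, 0, 0, 0, 0, 0.05], [0, 0, 0, 0, 0, 0, 0], [0, 0, 0, 0, 0, 0, 0], [0, 0, 0, 0, 0, 0, 0], [0, 0, 0, 0, 0, 0, 0], [0, 0, 0, 0, 0, 0, 0], [0.002, 0, 0.0067, 0, 0, 0, 0], [0.0026, 0, 0.0065, 0, 0, 0, 0], [0.0032, 0, 0.0062, 0, 0, 0, 0], [0.0038, 0, 0.0059, 0, 0, 0, 0], [0.0044, 0, 0.0055, 0, 0, 0, 0], [0.0048, 0, 0.0051, 0, 0, 0, 0], [0, 0, 0, 0, 0, 0, 0]]], squeeze=30)

```text
t: 15.82
tool_pos: [0.548, -0.2295, 0.1048]
tool_rot: [1.27, 1.193, -1.252]
contact_force: [1.5, 4.6, -7.2]
opening: 0.0135
```

```bash
python3 - <<'E'
from h import *
o,M=st(); p=o['tool_pos']-.019*M[:,0]; print(p, 'ang',np.arctan2(p[2]-.054,-.1835-p[1]),np.hypot(p[2]-.054,-.1835-p[1]))
E
```

```text
t 15.82 pos [ 0.548  -0.2295  0.1048] x [-0.0029  0.0189 -0.9998] y [ 0.9978 -0.0665 -0.0041] F [ 1.5144  4.6064 -7.1731] op 0.0135 q [-0.5288  0.0967  1.7859  0.0156  1.2711 -0.4669]
[ 0.5481 -0.2298  0.1238] ang 0.9848441196681773 0.08375332984084326
```

Emit:
arm_command(plan=[[[0.0046, 0, 0.0057, 0, 0, 0, 0], [0.005, 0, 0.0053, 0, 0, 0, 0], [0.0055, 0, 0.0048, 0, 0, 0, 0], [0.006, 0, 0.0044, 0, 0, 0, 0], [0.0064, 0, 0.0038, 0, 0, 0, 0], [0.0068, 0, 0.0033, 0, 0, 0, 0], [0.007, 0, 0.0027, 0, 0, 0, 0], [0.0072, 0, 0.002, 0, 0, 0, 0], [0, 0, 0, 0, 0, 0, 0]]])

```text
t: 16.57
tool_pos: [0.5459, -0.2595, 0.0711]
tool_rot: [1.275, 1.205, -1.25]
contact_force: [-4.6, 4.5, -2.7]
opening: 0.0131
```

```bash
python3 - <<'E'
from h import *
o,M=st(); p=o['tool_pos']-.019*M[:,0]; print(p, 'ang',np.arctan2(p[2]-.054,-.1835-p[1]),np.hypot(p[2]-.054,-.1835-p[1]))
E
```

```text
t 16.57 pos [ 0.5459 -0.2595  0.0711] x [-0.008   0.0295 -0.9995] y [ 0.9978 -0.0658 -0.0099] F [-4.5673  4.4822 -2.7422] op 0.0131 q [-0.5763  0.1662  1.7715  0.0216  1.2268 -0.5178]
[ 0.5461 -0.2601  0.0901] ang 0.4400858906514847 0.08462601101831044
```

Emit:
arm_command(plan=[[[0.006, 0, 0.002, 0, 0, 0, 0], [0.006, 0, 0.001, 0, 0, 0, 0], [0.006, 0, 0, 0, 0, 0, 0], [0.005, 0, 0, 0, 0, 0, 0], [0.003, 0, 0, 0, 0, 0, 0]]])

```text
t: 16.98
tool_pos: [0.5457, -0.2644, 0.0586]
tool_rot: [1.27, 1.21, -1.254]
contact_force: [-14.3, 6.6, 12.2]
opening: 0.0129
```

```bash
python3 - <<'E'
from h import *
o,M=st(); p=o['tool_pos']-.019*M[:,0]; print(p, 'ang',np.arctan2(p[2]-.054,-.1835-p[1]),np.hypot(p[2]-.054,-.1835-p[1]))
snap('side');print(marks('side','lever_tip'),marks('side','lever_pivot'))
E
```

```text
t 16.98 pos [ 0.5457 -0.2644  0.0586] x [-0.0139  0.0282 -0.9995] y [ 0.9978 -0.064  -0.0157] F [-14.2739   6.5719  12.161 ] op 0.0129 q [-0.5812  0.1893  1.7686  0.0171  1.2109 -0.5232]
[ 0.546  -0.2649  0.0776] ang 0.28155529271202595 0.0847647283221561
[(0.39, array([ 0.5485, -0.2537,  0.07  ]))] [(0.66, array([ 0.5503, -0.1841,  0.0542])), (0.31, array([0.7851, 0.0286, 0.0048]))]
```

Emit:
arm_command(plan=[[[0, 0, 0, 0, 0, 0, 0.05], [0, 0, 0, 0, 0, 0, 0.05], [0, 0, 0, 0, 0, 0, 0.05], [-0.035, 0, 0, 0, 0, 0, 0.05], [-0.035, 0, 0, 0, 0, 0, 0.05], [-0.035, 0, 0, 0, 0, 0, 0.05], [-0.035, 0, 0, 0, 0, 0, 0.05], [-0.035, 0, 0, -6, 0, 0, 0.05], [-0.035, 0, 0, -6, 0, 0, 0.05], [-0.035, 0, 0, -6, 0, 0, 0.05], [0, 0, 0, -6.9, 0, 0, 0.05], [0, 0, 0, -6.9, 0, 0, 0.05], [0, 0, 0, -6.9, 0, 0, 0.05], [0, 0, 0, -6.9, 0, 0, 0.05], [0, 0, 0, -6.9, 0, 0, 0.05], [0, 0, 0, -6.9, 0, 0, 0.05], [0, 0, 0, -6.9, 0, 0, 0.05], [0, 0, 0, -6.9, 0, 0, 0.05], [0, 0, 0, -6.9, 0, 0, 0.05], [0, 0, 0, -6.9, 0, 0, 0.05]]])

```text
t: 18.8
tool_pos: [0.5541, -0.2782, 0.3247]
tool_rot: [0.048, 1.565, -0.042]
contact_force: [0.5, 1.0, -0.6]
opening: 0.0502
```

```bash
python3 - <<'E'
from h import *
im=snap('top')
for t in['pan_handle','bail_a','pan']: print(marks('top',t)[:3])
m=[d for d in cut_out('top','pan')]
for d in m[:2]:
    r=cv2.minAreaRect(np.argwhere(d['mask'])[:,::-1].astype(np.float32)); print(d['conf'],d['mask'].sum(),r)
snap('side')
for t in['lever_tip','weight1','right_hook']: print(marks('side',t)[:5])
go([.401,.278,.30],83)
E
```

```text
[(0.55, array([0.3988, 0.2773, 0.0567]))]
[(0.66, array([0.2545, 0.295 , 0.126 ]))]
[(0.88, array([ 0.3983,  0.2747, -0.0022]))]
0.83 2645 ((180.7828826904297, 246.9630584716797), (38.111427307128906, 85.74546813964844), 9.659893035888672)
[(0.63, array([ 0.5464, -0.2553,  0.0711])), (0.54, array([ 0.3596, -0.022 ,  0.001 ]))]
[(0.8, array([ 0.3529, -0.4644,  0.001 ])), (0.67, array([ 0.392 , -0.341 ,  0.0059])), (0.66, array([ 0.4545, -0.3367,  0.0009])), (0.57, array([ 0.269 , -0.3015, -0.005 ])), (0.44, array([ 0.4594, -0.273 ,  0.001 ]))]
[(0.84, array([ 0.5622, -0.0648,  0.1951]))]
t 19.25 pos [ 0.5539 -0.2778  0.3245] x [ 0.0049  0.0044 -1.    ] y [0.0646 0.9979 0.0047] F [1.0072 1.7331 0.6397] op 0.05 q [-0.5879  0.0003  1.5128  0.0064  1.6269 -2.0937]
now-frame mm [  26.2  544.7 -188.6] final-frame mm [  24.5  533.1 -219.5] rot [ 3.3   0.25 -0.28]
```

Emit:
arm_command(plan=[[[0, 0, 0, 3.6, 0.3, -0.3, 0.05], [0, 0, 0, 0, 0, 0, 0.05], [0, 0.0355, -0.0146, 0, 0, 0, 0.05], [0, 0.0355, -0.0146, 0, 0, 0, 0.05], [0, 0.0355, -0.0146, 0, 0, 0, 0.05], [0, 0.0355, -0.0146, 0, 0, 0, 0.05], [0, 0.0355, -0.0146, 0, 0, 0, 0.05], [0, 0.0355, -0.0146, 0, 0, 0, 0.05], [0, 0.0355, -0.0146, 0, 0, 0, 0.05], [0, 0.0355, -0.0146, 0, 0, 0, 0.05], [0, 0.0355, -0.0146, 0, 0, 0, 0.05], [0, 0.0355, -0.0146, 0, 0, 0, 0.05], [0, 0.0355, -0.0146, 0, 0, 0, 0.05], [0, 0.0355, -0.0146, 0, 0, 0, 0.05], [0, 0.0355, -0.0146, 0, 0, 0, 0.05], [0, 0.0355, -0.0146, 0, 0, 0, 0.05], [0, 0, 0, 0, 0, 0, 0.05], [0, 0, 0, 0, 0, 0, 0.05]]])

```text
t: 20.75
tool_pos: [0.4058, 0.2629, 0.3242]
tool_rot: [0.098, 1.563, -0.089]
contact_force: [-0.8, -0.7, -0.3]
opening: 0.0499
```

```bash
python3 - <<'E'
from h import *
go([.4,.278,.10],82.5)
E
```

```text
t 20.75 pos [0.4058 0.2629 0.3242] x [ 0.0058  0.0049 -1.    ] y [0.1187 0.9929 0.0056] F [-0.7926 -0.6901 -0.3304] op 0.0499 q [ 0.4196 -0.3361  1.811   0.0021  1.6594 -1.032 ]
now-frame mm [224.2  13.   -8.7] final-frame mm [224.2  14.2  -7.7] rot [ 0.68  0.3  -0.32]
```

Emit:
arm_command(plan=[[[0.035, 0.013, -0.0087, 0.7, 0.3, -0.3, 0.05], [0.038, 0, 0, 0, 0, 0, 0.05], [0.038, 0, 0, 0, 0, 0, 0.05], [0.038, 0, 0, 0, 0, 0, 0.05], [0.038, 0, 0, 0, 0, 0, 0.05], [0.036, 0, 0, 0, 0, 0, 0.05], [0, 0, 0, 0, 0, 0, 0.05], [0, 0, 0, 0, 0, 0, 0.05]]])

```text
t: 21.42
tool_pos: [0.4053, 0.275, 0.0997]
tool_rot: [0.11, 1.556, -0.099]
contact_force: [-0.3, -0.1, 1.1]
opening: 0.0496
```

```bash
python3 - <<'E'
from h import *
go([.4,.278,.038],82.5)
snap('side','s4',(180,120,320,225),5)
for t in['pan_handle','bail_a']: print(marks('side',t)[:3])
E
```

```text
t 21.42 pos [0.4053 0.275  0.0997] x [ 0.013   0.0057 -0.9999] y [0.133  0.9911 0.0074] F [-0.344  -0.148   1.0755] op 0.0496 q [ 0.4443 -0.1657  2.0505 -0.0004  1.2427 -0.9929]
now-frame mm [61.7  1.8 -6.4] final-frame mm [61.7  2.3 -5.7] rot [-0.14  0.69 -0.42]
[(0.7, array([0.3975, 0.277 , 0.055 ]))]
[(0.71, array([0.5437, 0.2553, 0.1239])), (0.69, array([0.2548, 0.2982, 0.1264]))]
```

View pics/s4.png

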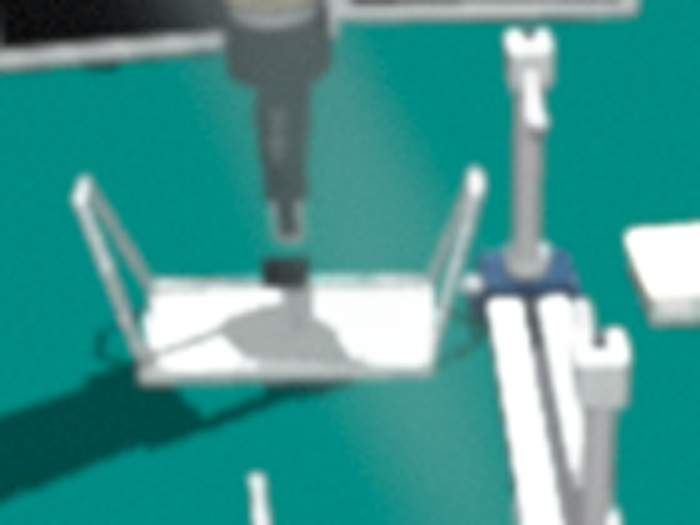

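Emit:
arm_command(plan=[[[0.031, 0.0018, -0.006, 0, 0.7, -0.4, 0.05], [0.031, 0, 0, 0, 0, 0, 0.05], [0, 0, 0, 0, 0, 0, 0.05], [0, 0, 0, 0, 0, 0, 0], [0, 0, 0, 0, 0, 0, 0], [0, 0, 0, 0, 0, 0, 0], [0, 0, 0, 0, 0, 0, 0], [0, 0, 0, 0, 0, 0, 0], [0, 0, 0, 0, 0, 0, 0], [0, 0, 0, 0, 0, 0, 0]]], squeeze=70)

```text
t: 22.4
tool_pos: [0.4162, 0.2853, 0.0616]
tool_rot: [0.12, 1.533, -0.088]
contact_force: [0.3, 0.1, -3.8]
opening: 0.0117
```

```bash
python3 - <<'E'
from h import *
go([.4,.277,.038],82.2)
E
```

```text
t 22.4 pos [0.4162 0.2853 0.0616] x [ 0.0368  0.0178 -0.9992] y [0.1325 0.9909 0.0225] F [ 0.3456  0.0723 -3.7583] op 0.0117 q [ 0.4534 -0.0922  2.0556 -0.0002  1.1373 -0.9841]
now-frame mm [ 22.8 -10.9 -15.7] final-frame mm [ 23.6 -10.4 -14.9] rot [ 0.16  1.95 -1.29]
```

```bash
python3 - <<'E'
from h import *
snap('side','s5',(180,120,320,225),5)
for t in['pan_handle','bail_a','pan']: print(marks('side',t)[:3])
st()
E
```

```text
[(0.87, array([0.4048, 0.2898, 0.0578]))]
[(0.78, array([0.256 , 0.3058, 0.1303])), (0.58, array([0.5489, 0.2672, 0.1275]))]
[(0.86, array([0.4037, 0.289 , 0.0039]))]
t 22.6 pos [0.4159 0.2851 0.0611] x [ 0.036   0.0172 -0.9992] y [0.1325 0.9909 0.0219] F [-0.6687  0.4901 -4.5878] op 0.0113 q [ 0.4533 -0.0916  2.0559 -0.0003  1.1373 -0.9841]
```

View pics/s5.png

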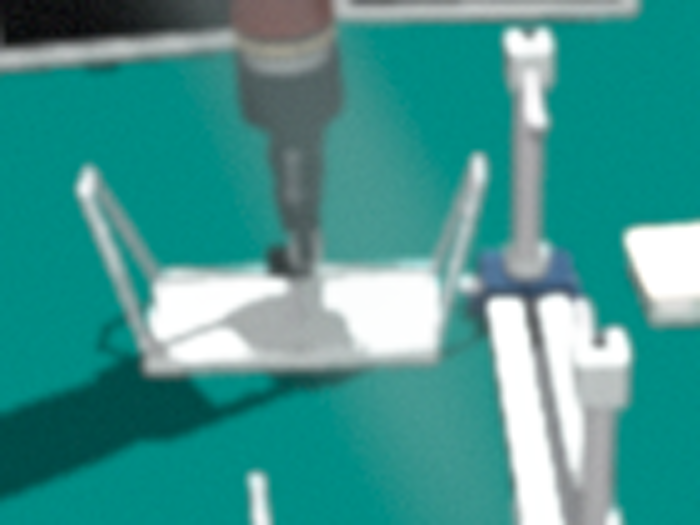

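Emit:
arm_command(plan=[[[0.006, 0, 0, 0, 0, 0, 0], [0.003, 0, 0, 0, 0, 0, 0], [0, 0, 0, 0, 0, 0, 0.04], [0, 0, 0, 0, 0, 0, 0.04], [0, 0, 0, 0, 0, 0, 0.04]]])

```text
t: 23.02
tool_pos: [0.4193, 0.2871, 0.0609]
tool_rot: [0.12, 1.532, -0.087]
contact_force: [0.2, 0.2, -0.1]
opening: 0.0401
```

```bash
python3 - <<'E'
from h import *
snap('side');print(marks('side','pan_handle'),marks('side','bail_a'))
go([.405,.288,.038],82.2)
E
```

```text
[(0.96, array([0.4041, 0.29  , 0.0545]))] [(0.59, array([0.5501, 0.2712, 0.125 ])), (0.56, array([0.2595, 0.3043, 0.1258]))]
t 23.17 pos [0.4188 0.2868 0.0604] x [ 0.0366  0.0175 -0.9992] y [0.1318 0.991  0.0222] F [-0.091   0.0371  0.769 ] op 0.0401 q [ 0.4539 -0.0825  2.0488 -0.0003  1.1347 -0.9842]
now-frame mm [ 21.9  -1.1 -14.6] final-frame mm [ 22.4  -0.7 -13.8] rot [ 0.2   1.94 -1.28]
```

Emit:
arm_command(plan=[[[0.024, -0.001, -0.0146, 0.2, 1.9, -1.3, 0.04], [0, 0, 0, 0, 0, 0, 0.04]]])

```text
t: 23.33
tool_pos: [0.4055, 0.2883, 0.0359]
tool_rot: [0.107, 1.567, -0.107]
contact_force: [-0.1, -0.6, -1.7]
opening: 0.04
```

```bash
python3 - <<'E'
from h import *
go([.4045,.289,.038],82.2)
E
```

```text
t 23.33 pos [0.4055 0.2883 0.0359] x [ 0.0014 -0.0002 -1.    ] y [0.1364 0.9907 0.    ] F [-0.0958 -0.6241 -1.7296] op 0.04 q [ 0.4688 -0.0419  2.0571 -0.0009  1.1251 -0.9648]
now-frame mm [-2.1  0.6 -1.1] final-frame mm [-2.1  0.6 -1.1] rot [-0.04  0.08 -0.  ]
```

Excellent. Close and see.

Emit:
arm_command(plan=[[[0, 0, 0, 0, 0, 0, 0], [0, 0, 0, 0, 0, 0, 0], [0, 0, 0, 0, 0, 0, 0], [0, 0, 0, 0, 0, 0, 0]]], squeeze=70)

```text
t: 23.67
tool_pos: [0.4059, 0.2881, 0.0361]
tool_rot: [0.107, 1.566, -0.107]
contact_force: [-0.2, 0.1, -4.0]
opening: 0.0131
```

```bash
python3 - <<'E'
from h import *
go([.4045,.289,.038],82.2)
E
```

```text
t 23.67 pos [0.4059 0.2881 0.0361] x [ 0.0025 -0.     -1.    ] y [0.1356 0.9908 0.0003] F [-0.1998  0.0881 -3.9794] op 0.0131 q [ 0.4682 -0.0422  2.0571 -0.0012  1.1245 -0.966 ]
now-frame mm [-1.9  0.7 -1.5] final-frame mm [-1.9  0.7 -1.5] rot [ 0.    0.14 -0.02]
```

Emit:
arm_command(plan=[[[-0.015, 0, -0.004, 0, 0, 0, 0], [-0.03, 0, -0.008, 0, 0, 0, 0], [-0.035, 0, -0.008, 0, 0, 0, 0], [-0.036, 0, 0, 0, 0, 0, 0], [-0.036, 0, 0, 0, 0, 0, 0], [-0.036, 0, 0, 0, 0, 0, 0], [-0.036, 0, 0, 0, 0, 0, 0], [-0.025, 0, 0, 0, 0, 0, 0], [0, 0, 0, 0, 0, 0, 0]]])

```text
t: 24.42
tool_pos: [0.3803, 0.2873, 0.2896]
tool_rot: [0.103, 1.576, -0.113]
contact_force: [0.7, -0.4, -2.9]
opening: 0.0129
```

```bash
python3 - <<'E'
from h import *
snap('side','s6',(160,60,340,200),4)
for t in['pan_handle','bail_a','pan']: print(marks('side',t)[:3])
go([.4,.2,.3],-4)
E
```

```text
[(0.94, array([0.3792, 0.2901, 0.3093])), (0.4, array([ 0.4577, -0.273 ,  0.0005])), (0.2, array([0.5862, 0.223 , 0.2006]))]
[(0.88, array([0.2341, 0.31  , 0.3777])), (0.82, array([0.5269, 0.2653, 0.3745])), (0.2, array([ 0.3622, -0.0212,  0.0058]))]
[(0.93, array([0.3786, 0.2902, 0.2533]))]
t 24.62 pos [0.3771 0.2856 0.2798] x [-0.0228 -0.0132 -0.9997] y [ 0.1371  0.9904 -0.0162] F [-0.8949  0.8513 -5.8057] op 0.0129 q [ 0.4913 -0.3277  1.877  -0.0009  1.6186 -0.9418]
now-frame mm [-19.6 -82.   34.1] final-frame mm [-20.2  28.9  83.8] rot [86.1  -0.26  1.64]
```

View pics/s6.png

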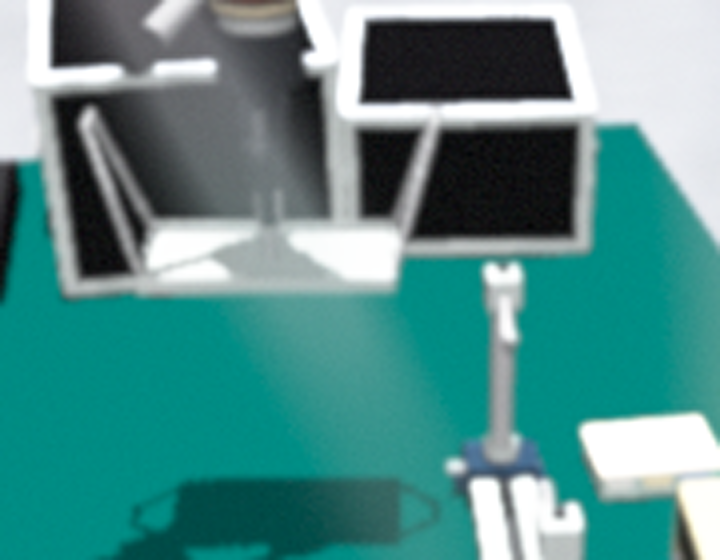

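Emit:
arm_command(plan=[[[-0.005, 0, 0, 6.6, 0, 1.6, 0], [-0.003, 0, 0, 6.6, 0, 0, 0], [-0.001, 0, 0, 6.6, 0, 0, 0], [-0.001, 0, 0, 6.6, 0, 0, 0], [-0.001, 0, 0, 6.6, 0, 0, 0], [-0.001, 0, 0, 6.6, 0, 0, 0], [-0.001, 0, 0, 6.6, 0, 0, 0], [-0.001, 0, 0, 6.6, 0, 0, 0], [-0.001, 0, 0, 6.6, 0, 0, 0], [-0.001, 0, 0, 6.6, 0, 0, 0], [-0.001, 0, 0, 6.6, 0, 0, 0], [-0.001, 0, 0, 6.6, 0, 0, 0], [-0.001, 0, 0, 6.6, 0, 0, 0], [0, 0, 0, 0, 0, 0, 0]]])

```text
t: 25.78
tool_pos: [0.3593, 0.2751, 0.2442]
tool_rot: [1.244, 1.182, -1.397]
contact_force: [-0.4, 0.1, -4.1]
opening: 0.0128
```

```bash
python3 - <<'E'
from h import *
go([.44,.078,.295],-3.9)
E
```

```text
t 25.78 pos [0.3593 0.2751 0.2442] x [-0.094  -0.0254 -0.9953] y [ 0.9857 -0.1428 -0.0894] F [-0.3741  0.1458 -4.1344] op 0.0128 q [ 0.4759 -0.3185  1.9302  0.0205  1.6251  0.6181]
now-frame mm [-53.2 103.2 185.7] final-frame mm [-50.8  94.  191.1] rot [-4.24  2.01  5.21]
```

Emit:
arm_command(plan=[[[-0.02, 0, 0, -4.2, 2, 5.2, 0], [-0.03, 0, 0, 0, 0, 0.4, 0], [-0.008, 0.01, 0.032, 0, 0, 0.4, 0], [-0.004, 0.015, 0.032, 0, 0, 0.4, 0], [-0.004, 0.015, 0.032, 0, 0, 0.4, 0], [-0.004, 0.015, 0.032, 0, 0, 0.4, 0], [-0.004, 0.015, 0.032, 0, 0, 0.4, 0], [-0.004, 0.015, 0.032, 0, 0, 0.4, 0], [-0.002, 0, 0, 0, 0, 0, 0]]])

```text
t: 26.53
tool_pos: [0.4295, 0.0709, 0.2999]
tool_rot: [1.22, 1.176, -1.228]
contact_force: [-0.5, 0.6, -4.3]
opening: 0.0132
```

```bash
python3 - <<'E'
from h import *
go([.5684,.0765,.290],-3.9)
E
```

```text
t 26.53 pos [0.4295 0.0709 0.2999] x [ 0.0105 -0.0177 -0.9998] y [ 0.9996 -0.0256  0.0109] F [-0.4641  0.593  -4.3407] op 0.0132 q [ 0.0038 -0.4597  1.941  -0.0178  1.6499  0.028 ]
now-frame mm [ 11.3 138.6  -9.4] final-frame mm [  9.9 138.2 -15.1] rot [ 2.43  0.98 -0.65]
```

Emit:
arm_command(plan=[[[0, 0, 0, 2.4, 1, -0.6, 0], [-0.001, 0.03, -0.003, 0, 0, 0, 0], [-0.001, 0.035, -0.004, 0, 0, 0, 0], [-0.001, 0.035, -0.004, 0, 0, 0, 0], [-0.001, 0.035, -0.004, 0, 0, 0, 0], [-0.001, 0, 0, 0, 0, 0, 0]]])

```text
t: 27.03
tool_pos: [0.5644, 0.0746, 0.2858]
tool_rot: [1.242, 1.2, -1.272]
contact_force: [-0.8, -1.0, -4.5]
opening: 0.0126
```

```bash
python3 - <<'E'
from h import *
for c in('top','side'):
    snap(c,'s7'+c)
    for t in['pan_handle','bail_a','pan','left_hook','right_hook']: print(c,t,marks(c,t)[:3])
go([.5684,.0765,.290],-3.9)
E
```

```text
top pan_handle [(0.74, array([0.5639, 0.074 , 0.3055]))]
top bail_a [(0.73, array([0.5717, 0.2226, 0.3781]))]
top pan [(0.73, array([0.5651, 0.0747, 0.2507])), (0.41, array([ 0.3576, -0.0229, -0.0011]))]
top left_hook [(0.57, array([0.5783, 0.2224, 0.1959]))]
top right_hook [(0.74, array([ 0.556 , -0.0704,  0.1942])), (0.49, array([ 0.5596, -0.0688,  0.3732])), (0.32, array([ 0.4545, -0.3458,  0.0041]))]
side pan_handle [(0.96, array([0.5637, 0.0785, 0.3121])), (0.3, array([0.7383, 0.2912, 0.0013]))]
side bail_a [(0.94, array([ 0.5564, -0.0729,  0.3787])), (0.28, array([0.5624, 0.0798, 0.3061]))]
side pan [(0.83, array([0.5614, 0.0782, 0.2531]))]
side left_hook [(0.72, array([0.5614, 0.0786, 0.253 ])), (0.48, array([ 0.4546, -0.3383,  0.0018]))]
side right_hook [(0.9, array([ 0.5614, -0.0645,  0.1927]))]
t 27.63 pos [0.5611 0.0746 0.2922] x [-0.0182  0.002  -0.9998] y [ 0.9979 -0.062  -0.0183] F [-0.1355 -0.4038 -4.1014] op 0.0131 q [-0.0003 -0.1048  1.6668  0.002   1.5977  0.0619]
now-frame mm [ 2.1  7.2 -2.3] final-frame mm [ 2.2  7.2 -2.4] rot [ 0.34 -0.05  1.05]
```

Emit:
arm_command(plan=[[[0, 0.007, -0.0023, 0.3, 0, 1, 0], [0.025, 0, 0, 0, 0, 0.2, 0], [0, 0, 0, 0, 0, 0, 0]]])

```text
t: 27.88
tool_pos: [0.5694, 0.0767, 0.2683]
tool_rot: [1.264, 1.17, -1.252]
contact_force: [-1.1, 0.6, -7.1]
opening: 0.0128
```

```bash
python3 - <<'E'
from h import *
go([.568,.0768,.250],-3.9)
E
```

```text
t 27.88 pos [0.5694 0.0767 0.2683] x [ 0.0092  0.0007 -1.    ] y [ 0.9976 -0.0681  0.0091] F [-1.1439  0.6312 -7.1042] op 0.0128 q [ 0.0041 -0.0926  1.6947  0.0006  1.5303  0.0722]
now-frame mm [18.3 -1.6  0. ] final-frame mm [18.3 -1.4 -0. ] rot [-0.01 -0.07 -0.52]
```

Aligned. Down to z≈0.13, in two stages.

Emit:
arm_command(plan=[[[0.025, -0.0015, 0, 0, 0, -0.5, 0], [0.025, 0, 0, 0, 0, 0, 0], [0.025, 0, 0, 0, 0, 0, 0], [0, 0, 0, 0, 0, 0, 0]]])

```text
t: 28.22
tool_pos: [0.5714, 0.0773, 0.1966]
tool_rot: [1.265, 1.17, -1.252]
contact_force: [-1.6, 0.2, -6.2]
opening: 0.013
```

```bash
python3 - <<'E'
from h import *
go([.568,.0768,.14],-3.9)
snap('side')
for t in['pan_handle','bail_a','pan','right_hook']: print(t,marks('side',t)[:3])
E
```

```text
t 28.22 pos [0.5714 0.0773 0.1966] x [ 0.0095  0.0015 -1.    ] y [ 0.9976 -0.0684  0.0093] F [-1.6211  0.2283 -6.2105] op 0.013 q [ 0.0047 -0.0445  1.769   0.0015  1.4076  0.0729]
now-frame mm [56.5 -3.9  0.9] final-frame mm [56.6 -3.3  0.7] rot [-0.02 -0.12 -0.54]
pan_handle [(0.98, array([0.5706, 0.0819, 0.2166])), (0.47, array([ 0.7827,  0.0296, -0.0013]))]
bail_a [(0.78, array([ 0.5637, -0.0708,  0.2825]))]
pan [(0.66, array([0.5739, 0.0823, 0.1606]))]
right_hook [(0.82, array([ 0.5612, -0.0647,  0.1924]))]
```

Emit:
arm_command(plan=[[[0.028, -0.003, 0, 0, 0, -0.5, 0], [0.028, -0.001, 0, 0, 0, 0, 0], [0, 0, 0, 0, 0, 0, 0]]])

```text
t: 28.72
tool_pos: [0.5786, 0.0778, 0.1576]
tool_rot: [1.276, 1.156, -1.235]
contact_force: [-1.7, 0.1, -5.3]
opening: 0.0132
```

```bash
python3 - <<'E'
from h import *
go([.568,.0768,.1065],-3.9)
snap('side','s8',(230,110,330,230),5);snap('top','t8',(150,160,350,240),4)
for c in('side','top'):
  for t in['bail_a','right_hook','left_hook','pan']: print(c,t,marks(c,t)[:3])
a=cv2.imread('pics/s8.png');b=cv2.imread('pics/t8.png');o=np.zeros((600,800,3),np.uint8);o[:320]=b;o[320:600,200:500]=cv2.resize(a,(300,360))[:280];cv2.imwrite('pics/c8.png',o)
E
```

```text
t 28.72 pos [0.5786 0.0778 0.1576] x [ 0.0308  0.0023 -0.9995] y [ 0.9972 -0.0683  0.0306] F [-1.6711  0.1079 -5.3494] op 0.0132 q [ 0.0052 -0.0083  1.8007  0.0022  1.3184  0.073 ]
now-frame mm [ 50.8 -12.1   2. ] final-frame mm [ 51.1 -10.5   1.7] rot [-0.01 -0.25 -1.75]
side bail_a [(0.95, array([ 0.569 , -0.0666,  0.2446])), (0.33, array([ 0.4643, -0.1147,  0.0749]))]
side right_hook [(0.67, array([ 0.5611, -0.0677,  0.1934])), (0.25, array([ 0.3884, -0.3397,  0.0028])), (0.17, array([ 0.3626, -0.0226,  0.0039]))]
side left_hook [(0.55, array([0.5865, 0.2264, 0.1992]))]
side pan [(0.75, array([0.5799, 0.0812, 0.1226]))]
top bail_a [(0.73, array([ 0.5661, -0.0661,  0.249 ]))]
top right_hook [(0.79, array([ 0.5547, -0.0716,  0.1954]))]
top left_hook [(0.7, array([0.5804, 0.2206, 0.1959]))]
top pan [(0.91, array([0.5837, 0.081 , 0.1261]))]
```

View pics/c8.png

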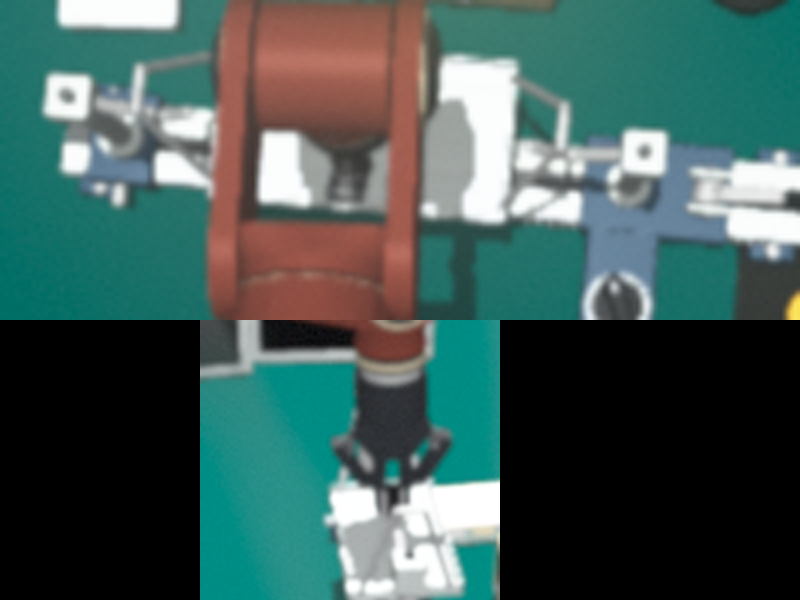

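Emit:
arm_command(plan=[[[0, -0.012, 0.001, 0, -0.2, -1.8, 0], [0.025, -0.001, 0, 0, 0, -0.3, 0]]])

```text
t: 29.38
tool_pos: [0.5721, 0.0778, 0.1428]
tool_rot: [1.266, 1.169, -1.249]
contact_force: [1.9, 0.0, -2.0]
opening: 0.013
```

```bash
python3 - <<'E'
from h import *
go([.568,.0768,.1065],-3.9)
EOF=0
E
```

```text
t 29.38 pos [0.5721 0.0778 0.1428] x [ 0.012   0.0014 -0.9999] y [ 0.9976 -0.0682  0.0118] F [ 1.885   0.0004 -2.0151] op 0.013 q [0.0056 0.003  1.8151 0.0014 1.3116 0.0735]
now-frame mm [36.3 -4.5  1.4] final-frame mm [36.3 -4.   1.3] rot [-0.01 -0.13 -0.68]
```

Emit:
arm_command(plan=[[[0.018, -0.005, 0.001, 0, 0, -0.8, 0], [0.008, 0, 0, 0, 0, -0.2, 0]]])

```text
t: 29.55
tool_pos: [0.5655, 0.0772, 0.1136]
tool_rot: [1.256, 1.185, -1.265]
contact_force: [-0.3, 0.4, -4.5]
opening: 0.0129
```

```bash
python3 - <<'E'
from h import *
go([.568,.0768,.1065],-3.9)
snap('top')
for t in['bail_a','right_hook','left_hook']: print(t,marks('top',t)[:3])
E
```

```text
t 29.55 pos [0.5655 0.0772 0.1136] x [-0.0096  0.0027 -1.    ] y [ 0.9976 -0.068  -0.0097] F [-0.2861  0.4078 -4.477 ] op 0.0129 q [0.0039 0.0323 1.8374 0.0028 1.2815 0.0711]
now-frame mm [7.1 2.6 0.2] final-frame mm [7.1 2.5 0.2] rot [ 0.   -0.12  0.56]
bail_a [(0.72, array([0.5692, 0.2238, 0.2044])), (0.65, array([ 0.5582, -0.0638,  0.2009]))]
right_hook [(0.6, array([ 0.5552, -0.0731,  0.1928])), (0.58, array([ 0.3548, -0.0232, -0.0013]))]
left_hook [(0.79, array([0.5828, 0.2217, 0.1955]))]
```

Emit:
arm_command(plan=[[[0.006, 0.0025, 0, 0, 0, 0.6, 0], [0.003, 0, 0, 0, 0, 0, 0]]])

```text
t: 29.92
tool_pos: [0.572, 0.0771, 0.1093]
tool_rot: [1.266, 1.17, -1.25]
contact_force: [-0.2, 1.2, -3.7]
opening: 0.0129
```

```bash
python3 - <<'E'
from h import *
go([.568,.0768,.1065],-3.9)
snap('top','t9',(150,160,350,240),4)
for t in['bail_a','right_hook','left_hook']: print(t,marks('top',t)[:3])
E
```

```text
t 29.92 pos [0.572  0.0771 0.1093] x [ 0.0108  0.002  -0.9999] y [ 0.9976 -0.0681  0.0107] F [-0.2413  1.23   -3.6659] op 0.0129 q [0.0041 0.0391 1.8382 0.002  1.2534 0.0716]
now-frame mm [ 2.8 -4.   0.6] final-frame mm [ 2.8 -4.   0.6] rot [-0.   -0.15 -0.61]
bail_a [(0.69, array([0.579 , 0.2222, 0.2016])), (0.64, array([ 0.5566, -0.0674,  0.1962]))]
right_hook [(0.79, array([ 0.5618, -0.0703,  0.1926]))]
left_hook [(0.61, array([0.5796, 0.2239, 0.1953]))]
```

View pics/t9.png

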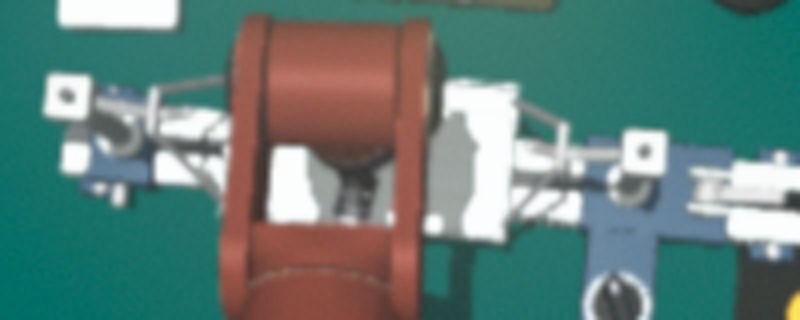

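Emit:
arm_command(plan=[[[0.005, -0.004, 0, 0, 0, -0.6, 0], [0.003, -0.001, 0, 0, 0, -0.2, 0]]])

```text
t: 30.28
tool_pos: [0.5683, 0.0775, 0.104]
tool_rot: [1.261, 1.179, -1.258]
contact_force: [-5.4, 0.4, 7.7]
opening: 0.0128
```

```bash
python3 - <<'E'
from h import *
go([.568,.0768,.1065],-3.9)
E
```

```text
t 30.28 pos [0.5683 0.0775 0.104 ] x [-0.0005  0.0027 -1.    ] y [ 0.9977 -0.0677 -0.0007] F [-5.4341  0.4228  7.7092] op 0.0128 q [0.0044 0.0442 1.8426 0.0029 1.2553 0.0713]
now-frame mm [-2.5 -0.3  0.7] final-frame mm [-2.5 -0.3  0.7] rot [ 0.02 -0.15  0.04]
```

Emit:
arm_command(plan=[[[-0.0015, 0.0, 0, 0, 0, 0, 0], [0, 0, 0, 0, 0, 0, 0.03], [0, 0, 0, 0, 0, 0, 0.035], [0, 0, 0, 0, 0, 0, 0.035]]])

```text
t: 30.62
tool_pos: [0.5699, 0.0776, 0.1077]
tool_rot: [1.263, 1.176, -1.255]
contact_force: [-0.3, -0.2, 0.4]
opening: 0.035
```

```bash
python3 - <<'E'
from h import *
st()
for c in('top','side'):
  snap(c)
  for t in['bail_a','right_hook','left_hook','pan','pan_handle']: print(c,t,marks(c,t)[:2])
E
```

```text
t 30.62 pos [0.5699 0.0776 0.1077] x [ 0.0033  0.003  -1.    ] y [ 0.9977 -0.0677  0.0031] F [-0.3312 -0.1893  0.3689] op 0.035 q [0.0046 0.041  1.8392 0.0032 1.2581 0.0713]
top bail_a [(0.85, array([0.5767, 0.2247, 0.1957])), (0.83, array([ 0.5591, -0.065 ,  0.1943]))]
top right_hook [(0.66, array([ 0.5556, -0.0729,  0.1953])), (0.61, array([ 0.4549, -0.344 ,  0.0047]))]
top left_hook []
top pan [(0.84, array([0.5702, 0.0766, 0.0661]))]
top pan_handle [(0.71, array([ 0.3579, -0.0238, -0.0025])), (0.33, array([ 0.4635, -0.1185,  0.0757]))]
side bail_a [(0.57, array([ 0.5609, -0.0687,  0.1918])), (0.36, array([ 0.7528, -0.2217, -0.0019]))]
side right_hook [(0.66, array([ 0.5594, -0.0691,  0.196 ]))]
side left_hook []
side pan [(0.56, array([0.572 , 0.0829, 0.0662])), (0.53, array([ 0.4572, -0.2699,  0.0023]))]
side pan_handle [(0.58, array([0.5704, 0.0798, 0.1229]))]
```

Emit:
arm_command(plan=[[[-0.015, 0, 0, 0, 0, 0, 0.035], [-0.035, 0, 0, 0, 0, 0, 0.045], [-0.035, 0, 0, 0, 0, 0, 0.045], [-0.035, 0, 0, 0, 0, 0, 0.045], [-0.035, 0, 0, 0, 0, 0, 0.045], [-0.035, 0, 0, 0, 0, 0, 0.045], [0, -0.03, 0.02, 0, 0, 0, 0.045], [0, -0.02, 0.03, 0, 0, 0, 0.045], [0, -0.015, 0.035, 0, 0, 0, 0.045], [0, -0.01, 0.035, 0, 0, 0, 0.045], [0, -0.01, 0.035, 0, 0, 0, 0.045], [0, -0.01, 0.035, 0, 0, 0, 0.045], [0, -0.01, 0.035, 0, 0, 0, 0.045], [0, -0.01, 0.035, 0, 0, 0, 0.045], [0, 0, 0.03, 0, 0, 0, 0.045], [0, 0, 0, 0, 0, 0, 0.045]]])

```text
t: 32.55
tool_pos: [0.4289, -0.2144, 0.3074]
tool_rot: [1.254, 1.175, -1.251]
contact_force: [-0.2, 0.9, -0.0]
opening: 0.0447
```

```bash
python3 - <<'E'
from h import *
for c in('top','side'):
  snap(c,'w'+c,scale=1.4)
  for t in['weight1','pan','bail_a','pan_handle']: print(c,t,marks(c,t)[:5])
go([.458,-.273,.10],-4)
E
```

```text
top weight1 [(0.72, array([0.5726, 0.0784, 0.0679])), (0.45, array([ 0.3511, -0.4649,  0.0007])), (0.44, array([ 0.27  , -0.3049,  0.001 ])), (0.42, array([ 0.7801,  0.0298, -0.0021]))]
top pan [(0.75, array([0.5724, 0.0789, 0.069 ]))]
top bail_a [(0.76, array([ 0.5587, -0.0641,  0.1915])), (0.74, array([ 0.7833,  0.0312, -0.006 ])), (0.6, array([0.5771, 0.2236, 0.1967]))]
top pan_handle [(0.65, array([0.5694, 0.0785, 0.1238]))]
side weight1 [(0.74, array([ 0.3905, -0.3371,  0.0047])), (0.64, array([ 0.5556, -0.1857,  0.0551])), (0.59, array([ 0.4538, -0.3412,  0.0017])), (0.57, array([ 0.4599, -0.2721, -0.0006])), (0.57, array([ 0.2683, -0.3038,  0.0005]))]
side pan [(0.82, array([0.5697, 0.0817, 0.0677]))]
side bail_a [(0.77, array([0.5747, 0.2276, 0.1923])), (0.71, array([ 0.5626, -0.0676,  0.1914]))]
side pan_handle [(0.97, array([0.5705, 0.0807, 0.1224]))]
t 33.05 pos [ 0.4304 -0.2096  0.3076] x [ 0.0049 -0.0004 -1.    ] y [ 0.9986 -0.0526  0.0049] F [ 0.2883 -0.0295  0.0835] op 0.0445 q [-0.6102 -0.3431  1.8434  0.0025  1.6371 -0.5575]
now-frame mm [207.7  29.9  61.8] final-frame mm [207.6  31.9  61.3] rot [ 0.99  0.   -0.28]
```

View pics/wside.png

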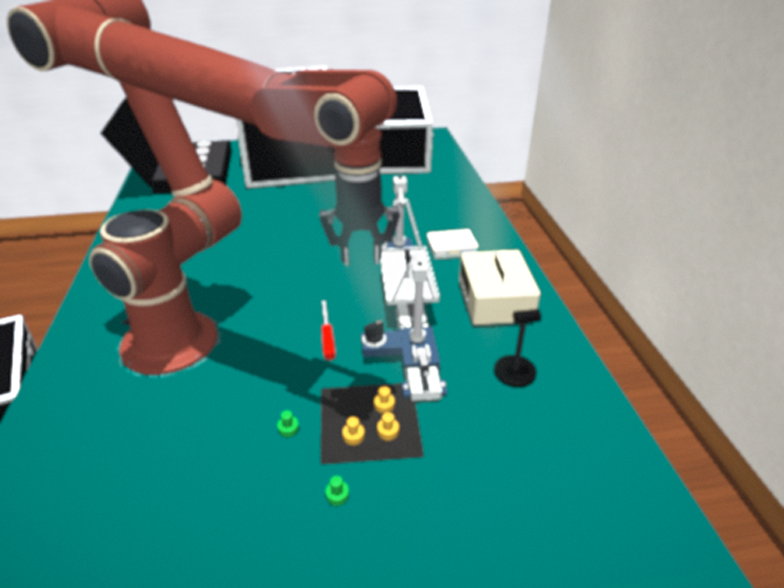

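Emit:
arm_command(plan=[[[0, 0.015, 0.031, 1, 0, -0.3, 0.045], [0, 0.015, 0.031, 0, 0, 0, 0.045], [0.038, 0, 0, 0, 0, 0, 0.045], [0.038, 0, 0, 0, 0, 0, 0.045], [0.038, 0, 0, 0, 0, 0, 0.045], [0.038, 0, 0, 0, 0, 0, 0.045], [0.038, 0, 0, 0, 0, 0, 0.045], [0.015, 0, 0, 0, 0, 0, 0.045], [0, 0, 0, 0, 0, 0, 0.045]]])

```text
t: 33.8
tool_pos: [0.4637, -0.2746, 0.1001]
tool_rot: [1.254, 1.166, -1.251]
contact_force: [-0.0, -0.2, -0.3]
opening: 0.0453
```

```bash
python3 - <<'E'
from h import *
go([.459,-.2725,.026],-4)
snap('side');print(marks('side','weight1')[:5])
E
```

```text
t 33.8 pos [ 0.4637 -0.2746  0.1001] x [ 0.0101 -0.0078 -0.9999] y [ 0.998  -0.062   0.0106] F [-0.0298 -0.16   -0.3345] op 0.0453 q [-0.673  -0.0417  1.9356  0.0002  1.2349 -0.611 ]
now-frame mm [74.1 -5.6 -2.4] final-frame mm [74.1 -4.8 -1.8] rot [ 0.44  0.41 -0.61]
[(0.74, array([ 0.2679, -0.3038, -0.0009])), (0.73, array([ 0.3916, -0.338 ,  0.0028])), (0.64, array([ 0.4568, -0.2719,  0.003 ])), (0.6, array([ 0.361 , -0.0189,  0.0045])), (0.51, array([ 0.3519, -0.4593,  0.0003]))]
```

Emit:
arm_command(plan=[[[0.035, -0.006, -0.003, 0.4, 0.4, -0.8, 0.045], [0.038, -0.001, 0, 0, 0, 0, 0.045], [0, 0, 0, 0, 0, 0, 0], [0, 0, 0, 0, 0, 0, 0], [0, 0, 0, 0, 0, 0, 0], [0, 0, 0, 0, 0, 0, 0]]], squeeze=50)

```text
t: 34.4
tool_pos: [0.4695, -0.2801, 0.0467]
tool_rot: [1.254, 1.146, -1.251]
contact_force: [1.3, -0.7, -1.4]
opening: 0.019
```

```bash
python3 - <<'E'
from h import *
go([.4585,-.272,.026],-4)
E
```

```text
t 34.4 pos [ 0.4695 -0.2801  0.0467] x [ 0.0211 -0.0201 -0.9996] y [ 0.9975 -0.0669  0.0224] F [ 1.3495 -0.7058 -1.3824] op 0.019 q [-0.6727  0.0399  1.9545 -0.0029  1.1181 -0.6044]
now-frame mm [ 20.3 -12.   -7.7] final-frame mm [ 20.7 -11.5  -7.3] rot [ 0.15  1.06 -1.28]
```

Emit:
arm_command(plan=[[[-0.006, 0, 0, 0, 0, 0, 0.045], [-0.006, -0.006, -0.004, 0, 1, -1.3, 0.045], [0, 0, 0, 0, 0, 0, 0.045]]])

```text
t: 34.65
tool_pos: [0.4671, -0.2779, 0.0665]
tool_rot: [1.257, 1.165, -1.255]
contact_force: [0.6, 0.2, -0.2]
opening: 0.045
```

```bash
python3 - <<'E'
from h import *
snap('side','s10',(210,240,330,330),6)
print(marks('side','weight1')[:6])
go([.4585,-.272,.026],-4)
E
```

```text
[(0.76, array([ 0.352 , -0.4608,  0.0003])), (0.71, array([ 0.4529, -0.3396,  0.0016])), (0.61, array([ 0.459 , -0.2735, -0.0023])), (0.52, array([ 0.3908, -0.3401,  0.0065])), (0.49, array([ 0.2672, -0.3052, -0.004 ])), (0.39, array([ 0.7838,  0.0287, -0.0021]))]
t 34.75 pos [ 0.4671 -0.2779  0.0656] x [ 0.0086 -0.0077 -0.9999] y [ 0.9977 -0.0669  0.0091] F [ 0.1762 -0.4281 -0.2494] op 0.0449 q [-0.6733  0.0161  1.9426 -0.0008  1.1714 -0.606 ]
now-frame mm [39.5 -9.3 -5.6] final-frame mm [39.6 -9.  -5.3] rot [ 0.16  0.41 -0.52]
```

View pics/s10.png

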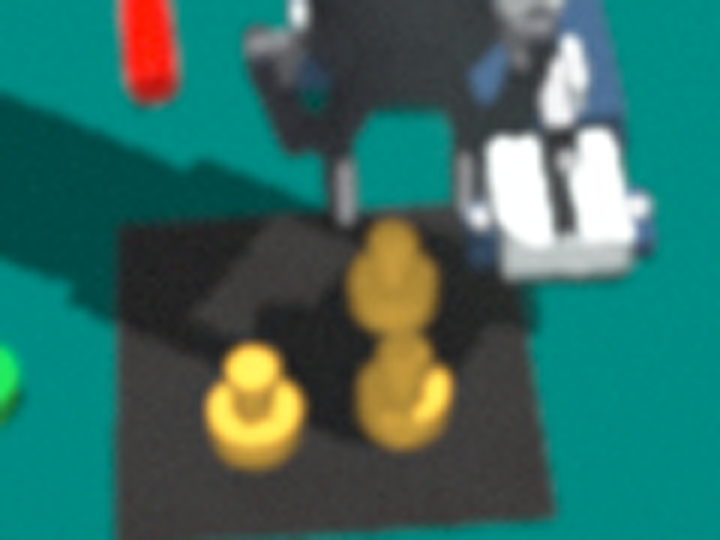

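Emit:
arm_command(plan=[[[0.02, -0.0095, -0.0056, 0.2, 0.4, -0.6, 0.045], [0.022, -0.001, 0, 0, 0, 0, 0.045], [0, 0, 0, 0, 0, 0, 0.045]]])

```text
t: 35.0
tool_pos: [0.46, -0.2739, 0.0266]
tool_rot: [1.26, 1.166, -1.259]
contact_force: [0.2, 0.7, -0.5]
opening: 0.0451
```

```bash
python3 - <<'E'
from h import *
go([.4585,-.2725,.026],-4)
E
```

```text
t 35.0 pos [ 0.46   -0.2739  0.0266] x [ 0.0064 -0.0062 -1.    ] y [ 0.9975 -0.0705  0.0068] F [ 0.2005  0.6901 -0.4757] op 0.0451 q [-0.6757  0.0574  1.9755 -0.0009  1.0997 -0.6047]
now-frame mm [ 0.6 -1.6 -1.3] final-frame mm [ 0.6 -1.6 -1.3] rot [-0.04  0.33 -0.39]
```

Emit:
arm_command(plan=[[[0.0005, -0.0015, -0.001, 0, 0.3, -0.4, 0], [0, 0, 0, 0, 0, 0, 0], [0, 0, 0, 0, 0, 0, 0], [0, 0, 0, 0, 0, 0, 0]]], squeeze=50)

```text
t: 35.33
tool_pos: [0.4596, -0.2733, 0.0281]
tool_rot: [1.261, 1.173, -1.26]
contact_force: [0.9, 0.4, -1.6]
opening: 0.0203
```

```bash
python3 - <<'E'
from h import *
go([.4585,-.2725,.30],-4)
E
```

```text
t 35.33 pos [ 0.4596 -0.2733  0.0281] x [ 0.0014 -0.0011 -1.    ] y [ 0.9975 -0.0706  0.0015] F [ 0.8714  0.4047 -1.6461] op 0.0203 q [-0.6757  0.058   1.972  -0.      1.1098 -0.605 ]
now-frame mm [-271.9   -0.7   -0.4] final-frame mm [-271.9   -1.1   -0.7] rot [-0.05  0.06 -0.08]
```

Emit:
arm_command(plan=[[[-0.015, 0, 0, 0, 0, 0, 0], [-0.035, 0, 0, 0, 0, 0, 0], [-0.038, 0, 0, 0, 0, 0, 0], [-0.038, 0, 0, 0, 0, 0, 0], [-0.038, 0, 0, 0, 0, 0, 0], [-0.038, 0, 0, 0, 0, 0, 0], [-0.038, 0, 0, 0, 0, 0, 0], [-0.038, 0, 0, 0, 0, 0, 0], [0, 0.0108, -0.0367, 0, 0, 0, 0], [0, 0.0108, -0.0367, 0, 0, 0, 0], [0, 0.0108, -0.0367, 0, 0, 0, 0], [0, 0.0108, -0.0367, 0, 0, 0, 0], [0, 0.0108, -0.0367, 0, 0, 0, 0], [0, 0.0108, -0.0367, 0, 0, 0, 0], [0, 0.0108, -0.0367, 0, 0, 0, 0], [0, 0, 0, 0, 0, 0, 0], [0, 0, 0, 0, 0, 0, 0]]])

```text
t: 36.75
tool_pos: [0.5546, -0.0109, 0.3279]
tool_rot: [1.268, 1.164, -1.26]
contact_force: [-0.2, -0.3, -1.9]
opening: 0.0198
```

```bash
python3 - <<'E'
from h import *
go([.5667,.0136,.20],-4)
E
```

```text
t 36.75 pos [ 0.5546 -0.0109  0.3279] x [ 0.0089 -0.0026 -1.    ] y [ 0.997  -0.0768  0.009 ] F [-0.1503 -0.2577 -1.9285] op 0.0198 q [-0.1533 -0.16    1.6588 -0.0012  1.6336 -0.0765]
now-frame mm [127.9   9.  -25.6] final-frame mm [127.9  10.3 -25.3] rot [-0.4   0.11 -0.52]
```

Emit:
arm_command(plan=[[[0.01, 0.0095, -0.0256, -0.4, 0.1, -0.5, 0], [0.035, 0, 0, 0, 0, 0, 0], [0.035, 0, 0, 0, 0, 0, 0], [0.035, 0, 0, 0, 0, 0, 0], [0.035, 0, 0, 0, 0, 0, 0], [0.03, 0, 0, 0, 0, 0, 0], [0, 0, 0, 0, 0, 0, 0]]])

```text
t: 37.33
tool_pos: [0.5691, 0.01, 0.1482]
tool_rot: [1.267, 1.163, -1.256]
contact_force: [-2.2, -0.2, -4.1]
opening: 0.0201
```

```bash
python3 - <<'E'
from h import *
snap('top')
print(marks('top','pan'),marks('top','pan_handle')[:2],marks('top','bail_a')[:2])
go([.5667,.0136,.105],-4)
E
```

```text
[(0.7, array([0.5716, 0.0779, 0.0664]))] [(0.67, array([0.571 , 0.0772, 0.1256]))] [(0.97, array([ 0.5578, -0.0632,  0.1923])), (0.92, array([0.5784, 0.2237, 0.1978]))]
t 37.53 pos [0.5756 0.0099 0.1589] x [ 0.0293 -0.005  -0.9996] y [ 0.9969 -0.0731  0.0296] F [ 0.3257 -0.8861 -1.2242] op 0.0203 q [-0.1113 -0.028   1.8177 -0.0017  1.3221 -0.0376]
now-frame mm [ 53.6 -10.7  -3.2] final-frame mm [53.9 -9.1 -3.1] rot [-0.2   0.16 -1.69]
```

Emit:
arm_command(plan=[[[0.01, -0.0115, -0.003, -0.2, 0.2, -1.7, 0], [0.025, 0, 0, 0, 0, 0, 0], [0, 0, 0, 0, 0, 0, 0], [0, 0, 0, 0, 0, 0, 0]]])

```text
t: 37.87
tool_pos: [0.5699, 0.013, 0.1344]
tool_rot: [1.267, 1.165, -1.25]
contact_force: [0.3, -0.8, -0.5]
opening: 0.0201
```

```bash
python3 - <<'E'
from h import *
go([.5657,.0132,.099],-4)
E
```

```text
t 37.87 pos [0.5699 0.013  0.1344] x [ 0.0144 -0.0003 -0.9999] y [ 0.9975 -0.0699  0.0144] F [ 0.3317 -0.8279 -0.5322] op 0.0201 q [-0.1083 -0.0071  1.8402  0.0013  1.2942 -0.0387]
now-frame mm [35.3 -4.7  0.2] final-frame mm [35.4 -4.2  0.1] rot [-0.01 -0.04 -0.82]
```

Emit:
arm_command(plan=[[[0.012, -0.005, 0, 0, 0, -0.9, 0], [0.014, 0, 0, 0, 0, 0, 0], [0.006, 0, 0, 0, 0, 0, 0], [0, 0, 0, 0, 0, 0, 0]]])

```text
t: 38.2
tool_pos: [0.567, 0.0135, 0.1047]
tool_rot: [1.262, 1.173, -1.257]
contact_force: [-0.7, -0.3, -1.1]
opening: 0.0198
```

```bash
python3 - <<'E'
from h import *
go([.5657,.0132,.099],-4)
E
```

```text
t 38.2 pos [0.567  0.0135 0.1047] x [ 0.0036  0.0003 -1.    ] y [ 0.9976 -0.0693  0.0035] F [-0.6758 -0.285  -1.0662] op 0.0198 q [-0.1078  0.026   1.8601  0.0007  1.252  -0.0386]
now-frame mm [ 5.7 -1.3  0.4] final-frame mm [ 5.7 -1.2  0.4] rot [ 0.03 -0.03 -0.2 ]
```

Emit:
arm_command(plan=[[[0.004, -0.001, 0, 0, 0, -0.2, 0], [0.002, 0, 0, 0, 0, 0, 0], [0.001, 0, 0, 0, 0, 0, 0]]])

```text
t: 38.45
tool_pos: [0.5658, 0.0136, 0.0967]
tool_rot: [1.26, 1.177, -1.261]
contact_force: [-0.7, -1.0, -1.6]
opening: 0.0201
```

```bash
python3 - <<'E'
from h import *
go([.5657,.0132,.099],-4)
E
```

```text
t 38.45 pos [0.5658 0.0136 0.0967] x [-0.0011  0.0007 -1.    ] y [ 0.9976 -0.0693 -0.0011] F [-0.7323 -1.0022 -1.5604] op 0.0201 q [-0.1078  0.0358  1.8646  0.0006  1.2424 -0.0386]
now-frame mm [-2.3 -0.1  0.4] final-frame mm [-2.3 -0.   0.4] rot [ 0.03 -0.03  0.06]
```

Emit:
arm_command(plan=[[[0.002, 0, 0, 0, 0, 0, 0], [0.002, 0, 0, 0, 0, 0, 0], [0.001, 0, 0, 0, 0, 0, 0]]])

```text
t: 38.7
tool_pos: [0.5693, 0.0134, 0.0959]
tool_rot: [1.264, 1.171, -1.255]
contact_force: [-0.8, 0.2, 0.7]
opening: 0.0202
```

```bash
python3 - <<'E'
from h import *
go([.5657,.0132,.099],-4)
snap('side','s11',(240,140,330,220),8); snap('top');print(marks('top','pan'),marks('side','weight1')[:7])
E
```

```text
t 38.7 pos [0.5693 0.0134 0.0959] x [ 0.0067  0.0002 -1.    ] y [ 0.9976 -0.0693  0.0067] F [-0.8326  0.1989  0.7219] op 0.0202 q [-0.1076  0.0398  1.8619  0.001   1.2333 -0.0386]
now-frame mm [-3.1 -3.5  0.4] final-frame mm [-3.1 -3.6  0.4] rot [ 0.03 -0.04 -0.38]
[(0.9, array([0.5721, 0.0782, 0.0658]))] [(0.79, array([ 0.4538, -0.339 ,  0.0001])), (0.65, array([0.5708, 0.0129, 0.0689])), (0.64, array([ 0.3499, -0.4633,  0.0009])), (0.6, array([ 0.268 , -0.3003, -0.0038])), (0.52, array([ 0.3893, -0.3395,  0.0039]))]
```

View pics/s11.png

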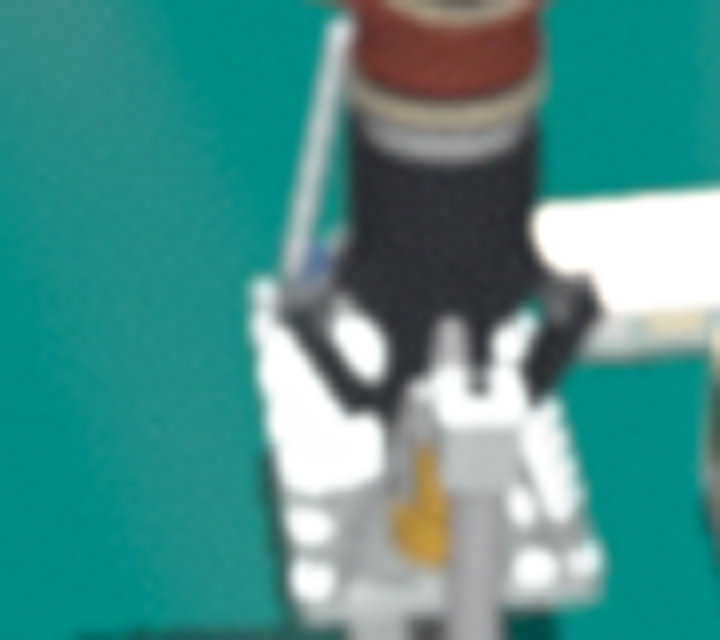

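Emit:
arm_command(plan=[[[0.001, -0.003, 0, 0, 0, -0.3, 0], [0, 0, 0, 0, 0, 0, 0], [0, 0, 0, 0, 0, 0, 0.035], [0, 0, 0, 0, 0, 0, 0.04], [0, 0, 0, 0, 0, 0, 0.04]]])

```text
t: 39.32
tool_pos: [0.5654, 0.0136, 0.0941]
tool_rot: [1.261, 1.176, -1.26]
contact_force: [0.4, 0.2, 0.0]
opening: 0.04
```

```bash
python3 - <<'E'
from h import *
st()
snap('side'); snap('top');print(marks('top','pan'),marks('side','pan'),marks('side','weight1')[:7])
E
```

```text
t 39.32 pos [0.5654 0.0136 0.0941] x [ 0.0002  0.0006 -1.    ] y [ 0.9976 -0.0693  0.0001] F [0.448  0.214  0.0371] op 0.04 q [-0.1078  0.0372  1.8679  0.0006  1.2364 -0.0386]
[(0.83, array([0.57  , 0.0774, 0.0671]))] [(0.87, array([0.5677, 0.0817, 0.0683])), (0.63, array([ 0.4628, -0.1158,  0.0726]))] [(0.71, array([ 0.4526, -0.3374, -0.0006])), (0.64, array([ 0.2652, -0.3034, -0.0062])), (0.5, array([0.5642, 0.0104, 0.0698])), (0.49, array([ 0.3514, -0.4615,  0.0014])), (0.45, array([ 0.3895, -0.3371,  0.0047]))]
```

Emit:
arm_command(plan=[[[-0.01, 0, 0, 0, 0, 0, 0.04], [-0.03, 0, 0, 0, 0, 0, 0.04], [-0.038, 0, 0, 0, 0, 0, 0.045], [-0.038, 0, 0, 0, 0, 0, 0.045], [-0.038, 0, 0, 0, 0, 0, 0.045], [-0.038, 0, 0, 0, 0, 0, 0.045], [-0.01, 0, 0, 0, 0, 0, 0.045], [0, -0.0087, 0.036, 0, 0, 0, 0.045], [0, -0.0087, 0.036, 0, 0, 0, 0.045], [0, -0.0087, 0.036, 0, 0, 0, 0.045], [0, -0.0087, 0.036, 0, 0, 0, 0.045], [0, -0.0087, 0.036, 0, 0, 0, 0.045], [0, -0.0087, 0.036, 0, 0, 0, 0.045], [0, -0.0087, 0.036, 0, 0, 0, 0.045], [0, -0.0087, 0.036, 0, 0, 0, 0.045], [0, -0.0087, 0.036, 0, 0, 0, 0.045], [0, -0.0087, 0.036, 0, 0, 0, 0.045], [0, 0, 0, 0, 0, 0, 0.045], [0, 0, 0, 0, 0, 0, 0.045]]])

```text
t: 41.15
tool_pos: [0.4485, -0.3542, 0.3201]
tool_rot: [1.257, 1.165, -1.249]
contact_force: [-0.6, 1.3, -0.4]
opening: 0.0449
```

```bash
python3 - <<'E'
from h import *
snap('side')
go([.4535,-.3385,.10],-4)
print(marks('side','weight1')[:7],marks('side','pan')[:1])
E
```

```text
t 41.2 pos [ 0.4485 -0.3541  0.3201] x [ 0.0121 -0.0071 -0.9999] y [ 0.998  -0.0624  0.0125] F [-0.6244  0.0348 -0.2296] op 0.0454 q [-0.8003 -0.1213  1.6365  0.0037  1.6128 -0.7376]
now-frame mm [220.    1.2 -17.2] final-frame mm [220.1   3.9 -15.9] rot [ 0.42  0.36 -0.72]
[(0.82, array([ 0.3522, -0.4615,  0.0023])), (0.75, array([ 0.3911, -0.3372,  0.0035])), (0.73, array([ 0.2677, -0.3047,  0.002 ])), (0.63, array([ 0.4522, -0.3389, -0.0001])), (0.49, array([0.5648, 0.0129, 0.0698])), (0.32, array([ 0.5603, -0.0655,  0.1897]))] [(0.97, array([0.5722, 0.0807, 0.0656]))]
```

Emit:
arm_command(plan=[[[0.02, 0.001, -0.017, 0.4, 0.4, -0.7, 0.045], [0.038, 0, 0, 0, 0, -0.2, 0.045], [0.038, 0, 0, 0, 0, -0.2, 0.045], [0.038, 0, 0, 0, 0, -0.2, 0.045], [0.038, 0, 0, 0, 0, -0.2, 0.045], [0.035, 0, 0, 0, 0, 0, 0.045], [0, 0, 0, 0, 0, 0, 0.045], [0, 0, 0, 0, 0, 0, 0.045]]])

```text
t: 41.97
tool_pos: [0.4594, -0.3257, 0.1136]
tool_rot: [1.24, 1.183, -1.25]
contact_force: [-0.3, -0.0, 0.8]
opening: 0.045
```

```bash
python3 - <<'E'
from h import *
go([.4530,-.3388,.026],-4)
E
```

```text
t 41.97 pos [ 0.4594 -0.3257  0.1136] x [-0.0026 -0.0056 -1.    ] y [ 0.9988 -0.0491 -0.0024] F [-0.3198 -0.0196  0.8089] op 0.045 q [-0.7459  0.008   1.8621 -0.0062  1.2696 -0.695 ]
now-frame mm [87.7 -5.6 12.9] final-frame mm [87.6 -5.5 13.5] rot [1.19 0.33 0.13]
```

Emit:
arm_command(plan=[[[0.02, -0.0056, 0.013, 1.2, 0.3, 0, 0.045], [0.025, 0, 0, 0, 0, -0.2, 0.045], [0, 0, 0, 0, 0, 0, 0.045], [0, 0, 0, 0, 0, 0, 0.045]]])

```text
t: 42.3
tool_pos: [0.4593, -0.3399, 0.0784]
tool_rot: [1.252, 1.168, -1.258]
contact_force: [-0.1, 0.5, 0.3]
opening: 0.0452
```

```bash
python3 - <<'E'
from h import *
go([.4530,-.3388,.026],-4)
E
```

```text
t 42.3 pos [ 0.4593 -0.3399  0.0784] x [ 0.0043 -0.009  -1.    ] y [ 0.9979 -0.0649  0.0049] F [-0.0734  0.4693  0.2698] op 0.0452 q [-0.7656  0.0648  1.8681 -0.0038  1.1993 -0.6993]
now-frame mm [52.4 -6.6 -1.2] final-frame mm [52.4 -6.3 -0.7] rot [ 0.28  0.5  -0.28]
```

Emit:
arm_command(plan=[[[0.02, -0.0066, -0.0012, 0.3, 0.5, -0.3, 0.045], [0.022, 0, 0, 0, 0, -0.2, 0.045], [0.01, 0, 0, 0, 0, 0, 0.045], [0, 0, 0, 0, 0, 0, 0.045]]])

```text
t: 42.63
tool_pos: [0.4607, -0.3436, 0.0395]
tool_rot: [1.254, 1.158, -1.256]
contact_force: [-0.9, 0.1, 0.3]
opening: 0.0455
```

```bash
python3 - <<'E'
from h import *
go([.4530,-.3388,.026],-4)
E
```

```text
t 42.63 pos [ 0.4607 -0.3436  0.0395] x [ 0.0114 -0.0138 -0.9998] y [ 0.9977 -0.0673  0.0123] F [-0.8526  0.0866  0.3449] op 0.0455 q [-0.7693  0.1205  1.8823 -0.0022  1.121  -0.7009]
now-frame mm [13.4 -8.2 -4.4] final-frame mm [13.5 -8.  -4.2] rot [ 0.14  0.74 -0.7 ]
```

Emit:
arm_command(plan=[[[0.013, -0.0085, -0.0045, 0, 0.8, -0.8, 0.045], [0, 0, 0, 0, 0, 0, 0.045]]])

```text
t: 42.8
tool_pos: [0.4544, -0.3397, 0.0297]
tool_rot: [1.257, 1.175, -1.258]
contact_force: [-0.4, 0.1, -0.9]
opening: 0.0449
```

```bash
python3 - <<'E'
from h import *
go([.4530,-.3388,.026],-4)
E
```

```text
t 42.8 pos [ 0.4544 -0.3397  0.0297] x [ 0.0013 -0.0015 -1.    ] y [ 0.9978 -0.0663  0.0014] F [-0.3577  0.1384 -0.9192] op 0.0449 q [-0.7731  0.1283  1.8931 -0.0001  1.1183 -0.7067]
now-frame mm [ 3.7 -1.4 -0.8] final-frame mm [ 3.7 -1.4 -0.8] rot [ 0.2   0.08 -0.08]
```

Emit:
arm_command(plan=[[[0.004, -0.0014, -0.0008, 0, 0, 0, 0.045], [0.001, 0, 0, 0, 0, 0, 0], [0, 0, 0, 0, 0, 0, 0], [0, 0, 0, 0, 0, 0, 0], [0, 0, 0, 0, 0, 0, 0], [-0.015, 0, 0, 0, 0, 0, 0], [-0.035, 0, 0, 0, 0, 0, 0], [-0.038, 0, 0, 0, 0, 0, 0], [-0.038, 0, 0, 0, 0, 0, 0], [-0.038, 0, 0, 0, 0, 0, 0], [-0.038, 0, 0, 0, 0, 0, 0], [-0.038, 0, 0, 0, 0, 0, 0], [-0.03, 0, 0, 0, 0, 0, 0], [0, 0, 0, 0, 0, 0, 0]]], squeeze=50)

```text
t: 43.97
tool_pos: [0.4491, -0.3353, 0.3008]
tool_rot: [1.26, 1.191, -1.262]
contact_force: [1.0, -0.5, 0.3]
opening: 0.0197
```

```bash
python3 - <<'E'
from h import *
snap('side')
print(marks('side','weight1')[:7],marks('side','pan')[:1])
go([.6015,.137,.30],-4)
E
```

```text
[(0.74, array([ 0.3913, -0.339 ,  0.0049])), (0.7, array([ 0.2678, -0.3004, -0.0016])), (0.65, array([ 0.3534, -0.4631, -0.0015])), (0.61, array([ 0.4462, -0.3331,  0.2744])), (0.44, array([0.5669, 0.0131, 0.0698])), (0.16, array([ 0.7847,  0.0291, -0.0007]))] [(0.89, array([0.5693, 0.0826, 0.0668]))]
t 44.12 pos [ 0.4468 -0.3331  0.2914] x [-0.0196  0.0187 -0.9996] y [ 0.9976 -0.0665 -0.0208] F [-0.5617  0.8159 -3.6734] op 0.0201 q [-0.7741 -0.1193  1.6817 -0.0003  1.6063 -0.7073]
now-frame mm [  -2.8  122.9 -479.5] final-frame mm [  -8.6  121.5 -479.8] rot [ 0.18 -0.99  1.19]
```

Emit:
arm_command(plan=[[[-0.015, 0, 0, 0, -1, 1.2, 0], [-0.001, 0.0093, -0.0365, 0, 0, 0, 0], [-0.001, 0.0093, -0.0365, 0, 0, 0, 0], [-0.001, 0.0093, -0.0365, 0, 0, 0, 0], [-0.001, 0.0093, -0.0365, 0, 0, 0, 0], [-0.001, 0.0093, -0.0365, 0, 0, 0, 0], [-0.001, 0.0093, -0.0365, 0, 0, 0, 0], [-0.001, 0.0093, -0.0365, 0, 0, 0, 0], [-0.001, 0.0093, -0.0365, 0, 0, 0, 0], [-0.001, 0.0093, -0.0365, 0, 0, 0, 0], [-0.001, 0.0093, -0.0365, 0, 0, 0, 0], [-0.001, 0.0093, -0.0365, 0, 0, 0, 0], [-0.001, 0.0093, -0.0365, 0, 0, 0, 0], [0, 0, 0, 0, 0, 0, 0], [0, 0, 0, 0, 0, 0, 0]]])

```text
t: 45.37
tool_pos: [0.5806, 0.1189, 0.2865]
tool_rot: [1.251, 1.215, -1.29]
contact_force: [0.1, 0.2, -1.8]
opening: 0.0199
```

```bash
python3 - <<'E'
from h import *
go([.600,.1397,.15],-4)
E
```

```text
t 45.37 pos [0.5806 0.1189 0.2865] x [-0.0433  0.0141 -0.999 ] y [ 0.9964 -0.0727 -0.0442] F [ 0.1109  0.2488 -1.818 ] op 0.0199 q [ 0.0685 -0.0241  1.5996  0.017   1.6083  0.1418]
now-frame mm [135.8  23.9 -20.6] final-frame mm [136.5  17.9 -22.1] rot [-0.18 -0.63  2.53]
```

Emit:
arm_command(plan=[[[0, 0.02, -0.021, -0.2, -0.6, 2.5, 0], [0.035, 0, 0, 0, 0, -0.2, 0], [0.035, 0, 0, 0, 0, -0.2, 0], [0.035, 0, 0, 0, 0, -0.2, 0], [0.03, 0, 0, 0, 0, -0.2, 0], [0, 0, 0, 0, 0, 0, 0], [0, 0, 0, 0, 0, 0, 0]]])

```text
t: 45.95
tool_pos: [0.5978, 0.1345, 0.1406]
tool_rot: [1.252, 1.187, -1.279]
contact_force: [0.8, 0.7, -1.4]
opening: 0.0198
```

```bash
python3 - <<'E'
from h import *
go([.600,.1397,.098],-4)
snap('top');print(marks('top','pan')[:1])
E
```

```text
t 45.95 pos [0.5978 0.1345 0.1406] x [-0.0203 -0.0012 -0.9998] y [ 0.9971 -0.0732 -0.0201] F [ 0.8468  0.7415 -1.3801] op 0.0198 q [0.0996 0.1077 1.71   0.0009 1.3441 0.1727]
now-frame mm [42.5  2.7 -5.4] final-frame mm [42.6  1.9 -5.3] rot [-0.2   0.15  1.15]
[(0.94, array([0.5692, 0.0791, 0.0652]))]
```

Emit:
arm_command(plan=[[[0.01, 0.002, -0.0054, -0.2, 0.2, 1, 0], [0.018, 0, 0, 0, 0, -0.2, 0], [0.005, 0, 0, 0, 0, 0, 0], [0, 0, 0, 0, 0, 0, 0]]])

```text
t: 46.38
tool_pos: [0.6074, 0.1396, 0.1201]
tool_rot: [1.271, 1.167, -1.249]
contact_force: [-0.3, 1.0, -1.4]
opening: 0.0198
```

```bash
python3 - <<'E'
from h import *
go([.600,.1397,.098],-4)
E
```

```text
t 46.38 pos [0.6074 0.1396 0.1201] x [ 0.0147  0.0035 -0.9999] y [ 0.9974 -0.0713  0.0144] F [-0.2623  1.0396 -1.4445] op 0.0198 q [0.1057 0.1298 1.7222 0.002  1.2745 0.1765]
now-frame mm [22.  -7.7  0.6] final-frame mm [22.1 -7.4  0.4] rot [-0.09 -0.26 -0.83]
```

Emit:
arm_command(plan=[[[0.009, -0.0085, 0, 0, -0.2, -1, 0], [0.009, 0, 0, 0, 0, -0.2, 0], [0.003, 0, 0, 0, 0, 0, 0], [0.001, 0, 0, 0, 0, 0, 0]]])

```text
t: 46.72
tool_pos: [0.6019, 0.1404, 0.1031]
tool_rot: [1.264, 1.175, -1.26]
contact_force: [-0.9, -0.1, -2.1]
opening: 0.0201
```

```bash
python3 - <<'E'
from h import *
go([.600,.1397,.098],-4)
snap('top');print(marks('top','pan')[:1])
E
```

```text
t 46.72 pos [0.6019 0.1404 0.1031] x [ 0.0014  0.0024 -1.    ] y [ 0.9974 -0.0717  0.0012] F [-0.8799 -0.1429 -2.1268] op 0.0201 q [0.1078 0.1449 1.7363 0.0023 1.2588 0.1789]
now-frame mm [ 5.1 -1.9  0.9] final-frame mm [ 5.1 -1.9  0.8] rot [-0.11 -0.14 -0.07]
[(0.86, array([0.5701, 0.0788, 0.0688]))]
```

Emit:
arm_command(plan=[[[0.004, -0.002, 0.001, 0, 0, 0, 0], [0.003, 0, 0, 0, 0, 0, 0], [0.002, 0, 0, 0, 0, 0, 0], [0.001, 0, 0, 0, 0, 0, 0]]])

```text
t: 47.15
tool_pos: [0.6021, 0.1397, 0.0966]
tool_rot: [1.267, 1.172, -1.256]
contact_force: [-3.4, -0.9, 3.2]
opening: 0.0197
```

```bash
python3 - <<'E'
from h import *
go([.600,.1397,.095],-4)
snap('top');print(marks('top','pan')[:1])
E
```

```text
t 47.15 pos [0.6021 0.1397 0.0966] x [ 0.0065  0.0027 -1.    ] y [ 0.9974 -0.0716  0.0063] F [-3.4474 -0.9243  3.1638] op 0.0197 q [0.1067 0.149  1.7434 0.0022 1.2424 0.1777]
now-frame mm [ 1.6 -2.1  0.2] final-frame mm [ 1.6 -2.1  0.2] rot [-0.11 -0.18 -0.36]
[(0.94, array([0.5686, 0.0786, 0.0674]))]
```

Emit:
arm_command(plan=[[[0, 0, 0, 0, 0, 0, 0.03], [0, 0, 0, 0, 0, 0, 0.04], [0, 0, 0, 0, 0, 0, 0.04], [-0.008, 0, 0, 0, 0, 0, 0.04], [-0.02, 0, 0, 0, 0, 0, 0.04], [-0.038, 0, 0, 0, 0, 0, 0.045], [-0.038, 0, 0, 0, 0, 0, 0.045], [-0.038, 0, 0, 0, 0, 0, 0.045], [-0.038, 0, 0, 0, 0, 0, 0.045], [-0.038, 0, 0, 0, 0, 0, 0.045], [0, 0, 0, 0, 0, 0, 0.045]]])

```text
t: 48.17
tool_pos: [0.5977, 0.1389, 0.3205]
tool_rot: [1.262, 1.179, -1.263]
contact_force: [0.9, -0.1, 0.8]
opening: 0.0451
```

```bash
python3 - <<'E'
from h import *
for c in('top','side'):
  snap(c,'v'+c);print(c,marks(c,'pan')[:1],marks(c,'weight1')[:6],marks(c,'bail_a')[:2])
a=cv2.imread('pics/vside.png')[130:250,230:350];b=cv2.imread('pics/vtop.png')[150:270,160:320]
cv2.imwrite('pics/v.png',np.hstack([cv2.resize(a,(340,340),interpolation=2),cv2.resize(b,(453,340),interpolation=2)]))
go([.391,-.3385,.30],-4)
E
```

```text
top [(0.7, array([0.5623, 0.0777, 0.0682]))] [(0.63, array([ 0.3505, -0.4604,  0.003 ])), (0.53, array([ 0.388 , -0.3426,  0.0056])), (0.52, array([0.5584, 0.0121, 0.0725])), (0.47, array([ 0.2664, -0.3079,  0.0015]))] [(0.95, array([ 0.5578, -0.0647,  0.1934])), (0.81, array([0.5775, 0.2228, 0.1951]))]
side [(0.69, array([0.5618, 0.0813, 0.067 ]))] [(0.73, array([ 0.3925, -0.341 ,  0.0026])), (0.73, array([ 0.3499, -0.461 ,  0.0012])), (0.67, array([0.5571, 0.0152, 0.0695])), (0.64, array([ 0.2675, -0.3011, -0.0011])), (0.51, array([0.5928, 0.142 , 0.0692]))] [(0.67, array([0.5734, 0.2237, 0.1914])), (0.58, array([ 0.5646, -0.0684,  0.1933]))]
t 48.57 pos [0.5938 0.1384 0.3068] x [-0.0233  0.0002 -0.9997] y [ 0.9972 -0.0718 -0.0232] F [-0.3286  0.6311 -0.4703] op 0.0451 q [ 0.1057 -0.002   1.5441  0.0027  1.6226  0.1777]
now-frame mm [  11.4 -167.8  490.2] final-frame mm [   6.8 -169.   489.9] rot [-0.12  0.08  1.33]
```

View pics/v.png

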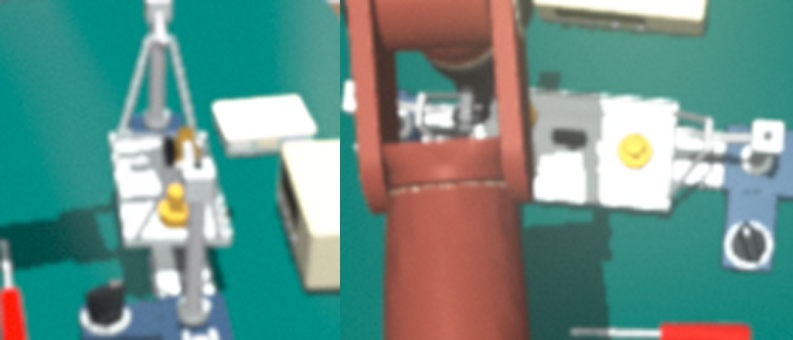

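Emit:
arm_command(plan=[[[0, 0, 0, 0, 0, 1.3, 0.045], [0, -0.012, 0.035, 0, 0, 0, 0.045], [0, -0.012, 0.035, 0, 0, 0, 0.045], [0, -0.012, 0.035, 0, 0, 0, 0.045], [0, -0.012, 0.035, 0, 0, 0, 0.045], [0, -0.012, 0.035, 0, 0, 0, 0.045], [0, -0.012, 0.035, 0, 0, 0, 0.045], [0, -0.012, 0.035, 0, 0, 0, 0.045], [0, -0.012, 0.035, 0, 0, 0, 0.045], [0, -0.012, 0.035, 0, 0, 0, 0.045], [0, -0.012, 0.035, 0, 0, 0, 0.045], [0, -0.012, 0.035, 0, 0, 0, 0.045], [0, -0.012, 0.035, 0, 0, 0, 0.045], [0, -0.012, 0.035, 0, 0, 0, 0.045], [0, -0.01, 0.02, 0, 0, 0, 0.045], [0, 0, 0, 0, 0, 0, 0.045], [0, 0, 0, 0, 0, 0, 0.045]]])

```text
t: 49.98
tool_pos: [0.3804, -0.3405, 0.2916]
tool_rot: [1.252, 1.179, -1.264]
contact_force: [0.0, 1.4, -0.3]
opening: 0.0451
```

```bash
python3 - <<'E'
from h import *
snap('side');print(marks('side','pan')[:1],marks('side','weight1')[:6])
go([.391,-.3395,.10],-4)
E
```

```text
[(0.87, array([0.5646, 0.0825, 0.0699]))] [(0.66, array([ 0.2668, -0.3002, -0.0011])), (0.65, array([0.5929, 0.1385, 0.0676])), (0.6, array([ 0.7371,  0.2892, -0.0015])), (0.57, array([ 0.3524, -0.4602, -0.0006])), (0.5, array([0.5581, 0.0114, 0.07  ])), (0.46, array([ 0.3885, -0.3393,  0.0056]))]
t 50.13 pos [ 0.3814 -0.3391  0.292 ] x [-0.0063 -0.0035 -1.    ] y [ 0.998  -0.0626 -0.0061] F [1.1636 0.4929 0.2663] op 0.045 q [-0.8687 -0.2527  1.7968 -0.0071  1.5989 -0.8063]
now-frame mm [191.9  10.7  -0.9] final-frame mm [192.    9.6  -0.3] rot [0.41 0.22 0.35]
```

Emit:
arm_command(plan=[[[0.02, 0.0107, -0.001, 0.4, 0.2, 0.2, 0.045], [0.038, 0, 0, 0, 0, 0, 0.045], [0.038, 0, 0, 0, 0, 0, 0.045], [0.038, 0, 0, 0, 0, 0, 0.045], [0.038, 0, 0, 0, 0, 0, 0.045], [0.038, 0, 0, 0, 0, 0, 0.045], [0.015, 0, 0, 0, 0, 0, 0.045], [0, 0, 0, 0, 0, 0, 0.045], [0, 0, 0, 0, 0, 0, 0.045]]])

```text
t: 50.88
tool_pos: [0.4029, -0.3306, 0.0641]
tool_rot: [1.243, 1.172, -1.243]
contact_force: [0.4, -0.4, 0.5]
opening: 0.0449
```

```bash
python3 - <<'E'
from h import *
go([.3905,-.3395,.026],-4)
E
```

```text
t 50.88 pos [ 0.4029 -0.3306  0.0641] x [ 0.009  -0.0091 -0.9999] y [ 0.9987 -0.0492  0.0094] F [ 0.3564 -0.3737  0.4719] op 0.0449 q [-0.8302 -0.0361  1.9971  0.0005  1.1678 -0.7812]
now-frame mm [ 38.1 -12.3   9.2] final-frame mm [ 38.1 -11.7   9.8] rot [ 1.18  0.49 -0.54]
```

Emit:
arm_command(plan=[[[0.005, -0.013, 0.0095, 1.2, 0.5, -0.7, 0.045], [0.016, 0, 0, 0, 0, 0, 0.045], [0.016, 0, 0, 0, 0, 0, 0.045], [0, 0, 0, 0, 0, 0, 0.045]]])

```text
t: 51.22
tool_pos: [0.395, -0.3413, 0.0343]
tool_rot: [1.253, 1.167, -1.256]
contact_force: [-0.5, 0.1, -1.5]
opening: 0.0451
```

```bash
python3 - <<'E'
from h import *
go([.3905,-.3395,.026],-4)
E
```

```text
t 51.22 pos [ 0.395  -0.3413  0.0343] x [ 0.0059 -0.009  -0.9999] y [ 0.9979 -0.0649  0.0064] F [-0.5258  0.087  -1.5063] op 0.0451 q [-0.8544  0.0131  2.0059 -0.0017  1.112  -0.7887]
now-frame mm [ 8.3 -4.6 -1.5] final-frame mm [ 8.3 -4.6 -1.4] rot [ 0.28  0.49 -0.37]
```

Emit:
arm_command(plan=[[[0.008, -0.005, -0.0015, 0.3, 0.5, -0.4, 0.045], [0.002, 0, 0, 0, 0, 0, 0.045]]])

```text
t: 51.38
tool_pos: [0.3924, -0.3409, 0.028]
tool_rot: [1.259, 1.17, -1.259]
contact_force: [-0.8, 0.8, -1.2]
opening: 0.0445
```

```bash
python3 - <<'E'
from h import *
go([.3905,-.3395,.026],-4)
E
```

```text
t 51.38 pos [ 0.3924 -0.3409  0.028 ] x [ 0.0034 -0.004  -1.    ] y [ 0.9976 -0.0688  0.0036] F [-0.8319  0.7732 -1.1841] op 0.0445 q [-0.8584  0.0216  2.0097 -0.      1.1051 -0.7895]
now-frame mm [ 2.  -2.  -1.3] final-frame mm [ 2.  -2.  -1.3] rot [ 0.05  0.21 -0.21]
```

Emit:
arm_command(plan=[[[0.002, -0.002, -0.0013, 0, 0, 0, 0], [0.0005, 0, 0, 0, 0, 0, 0], [0, 0, 0, 0, 0, 0, 0], [0, 0, 0, 0, 0, 0, 0], [0, 0, 0, 0, 0, 0, 0], [-0.015, 0, 0, 0, 0, 0, 0], [-0.035, 0, 0, 0, 0, 0, 0], [-0.038, 0, 0, 0, 0, 0, 0], [-0.038, 0, 0, 0, 0, 0, 0], [-0.038, 0, 0, 0, 0, 0, 0], [-0.038, 0, 0, 0, 0, 0, 0], [-0.038, 0, 0, 0, 0, 0, 0], [-0.035, 0, 0, 0, 0, 0, 0], [0, 0, 0, 0, 0, 0, 0], [0, 0, 0, 0, 0, 0, 0]]])

```text
t: 52.63
tool_pos: [0.3874, -0.3352, 0.3112]
tool_rot: [1.26, 1.179, -1.259]
contact_force: [-0.2, -0.9, -3.1]
opening: 0.0202
```

```bash
python3 - <<'E'
from h import *
snap('side');print(marks('side','pan')[:1],marks('side','weight1')[:7])
go([.539,.1435,.30],-4)
E
```

```text
[(0.72, array([0.561 , 0.0843, 0.0691]))] [(0.75, array([ 0.3871, -0.334 ,  0.2871])), (0.52, array([ 0.3502, -0.4605,  0.0018])), (0.51, array([0.5573, 0.013 , 0.0693])), (0.39, array([0.5908, 0.1384, 0.0697]))]
t 52.78 pos [ 0.3869 -0.3346  0.3086] x [-0.004   0.0054 -1.    ] y [ 0.9976 -0.0684 -0.0043] F [-0.1863 -0.4271 -2.3293] op 0.0201 q [-0.8589 -0.2518  1.7689  0.0005  1.6311 -0.7904]
now-frame mm [  10.6  119.1 -487.3] final-frame mm [   8.6  118.4 -487.5] rot [ 0.08 -0.29  0.25]
```

Emit:
arm_command(plan=[[[-0.001, 0.009, -0.0365, 0, 0, 0, 0], [-0.001, 0.009, -0.0365, 0, 0, 0, 0], [-0.001, 0.009, -0.0365, 0, 0, 0, 0], [-0.001, 0.009, -0.0365, 0, 0, 0, 0], [-0.001, 0.009, -0.0365, 0, 0, 0, 0], [-0.001, 0.009, -0.0365, 0, 0, 0, 0], [-0.001, 0.009, -0.0365, 0, 0, 0, 0], [-0.001, 0.009, -0.0365, 0, 0, 0, 0], [-0.001, 0.009, -0.0365, 0, 0, 0, 0], [-0.001, 0.009, -0.0365, 0, 0, 0, 0], [-0.001, 0.009, -0.0365, 0, 0, 0, 0], [-0.001, 0.009, -0.0365, 0, 0, 0, 0], [-0.001, 0.009, -0.0365, 0, 0, 0, 0], [0, 0, 0, 0, 0, 0, 0], [0, 0, 0, 0, 0, 0, 0]]])

```text
t: 54.03
tool_pos: [0.5295, 0.1544, 0.2808]
tool_rot: [1.246, 1.237, -1.307]
contact_force: [-0.5, 1.0, -2.0]
opening: 0.0199
```

```bash
python3 - <<'E'
from h import *
go([.541,.143,.15],-4)
E
```

```text
t 54.03 pos [0.5295 0.1544 0.2808] x [-0.0671  0.0214 -0.9975] y [ 0.9948 -0.075  -0.0686] F [-0.4722  0.9534 -2.0496] op 0.0199 q [ 0.1334 -0.1073  1.689   0.0302  1.6236  0.2099]
now-frame mm [129.5  21.2  12.7] final-frame mm [130.8  12.3  10.6] rot [-0.34 -0.94  3.93]
```

Emit:
arm_command(plan=[[[0, 0.014, 0.0115, -0.3, -0.9, 3.9, 0], [0, 0, 0, 0, 0, 0, 0], [0.03, 0, 0, 0, 0, 0, 0], [0.035, 0, 0, 0, 0, -0.2, 0], [0.035, 0, 0, 0, 0, -0.2, 0], [0.02, 0, 0, 0, 0, -0.2, 0], [0, 0, 0, 0, 0, 0, 0], [0, 0, 0, 0, 0, 0, 0]]])

```text
t: 54.7
tool_pos: [0.5344, 0.1375, 0.1461]
tool_rot: [1.253, 1.196, -1.291]
contact_force: [0.5, -0.1, -1.6]
opening: 0.0203
```

```bash
python3 - <<'E'
from h import *
go([.541,.143,.098],-4)
E
```

```text
t 54.7 pos [0.5344 0.1375 0.1461] x [-0.0323  0.0028 -0.9995] y [ 0.9963 -0.079  -0.0324] F [ 0.5437 -0.1137 -1.5547] op 0.0203 q [ 0.1136 -0.0326  1.8448  0.0066  1.3612  0.1913]
now-frame mm [47.9  7.7 -6. ] final-frame mm [48.1  6.2 -6. ] rot [-0.53 -0.02  1.86]
```

Emit:
arm_command(plan=[[[0.008, 0.0065, -0.006, -0.5, 0, 1.8, 0], [0.015, 0, 0, 0, 0, 0, 0], [0.008, 0, 0, 0, 0, 0, 0], [0, 0, 0, 0, 0, 0, 0]]])

```text
t: 55.03
tool_pos: [0.543, 0.1417, 0.1188]
tool_rot: [1.267, 1.172, -1.26]
contact_force: [-0.7, 0.3, -2.3]
opening: 0.0202
```

```bash
python3 - <<'E'
from h import *
snap('side');print(marks('side','pan')[:1],marks('side','weight1')[:7])
go([.541,.143,.098],-4)
E
```

```text
[(0.84, array([0.5609, 0.0829, 0.0661]))] [(0.65, array([ 0.2693, -0.3041,  0.0001])), (0.59, array([0.5567, 0.0111, 0.0715])), (0.58, array([ 0.3546, -0.4635,  0.0021])), (0.52, array([0.5437, 0.1391, 0.091 ])), (0.43, array([0.5905, 0.1394, 0.0696]))]
t 55.18 pos [0.5442 0.1419 0.1206] x [ 0.0065  0.0024 -1.    ] y [ 0.9972 -0.0741  0.0063] F [-0.3128  0.4747 -2.017 ] op 0.02 q [ 0.122  -0.0056  1.8632  0.0016  1.2773  0.1957]
now-frame mm [22.6 -3.4 -0.8] final-frame mm [22.6 -3.3 -0.9] rot [-0.25 -0.16 -0.36]
```

Emit:
arm_command(plan=[[[0.008, -0.0045, -0.001, -0.2, -0.2, -0.4, 0], [0.007, 0, 0, 0, 0, 0, 0], [0.003, 0, 0, 0, 0, 0, 0], [0, 0, 0, 0, 0, 0, 0]]])

```text
t: 55.52
tool_pos: [0.5414, 0.1436, 0.1046]
tool_rot: [1.263, 1.172, -1.258]
contact_force: [-1.0, 0.6, -1.8]
opening: 0.0196
```

```bash
python3 - <<'E'
from h import *
go([.541,.143,.098],-4)
E
```

```text
t 55.52 pos [0.5414 0.1436 0.1046] x [ 0.0038  0.     -1.    ] y [ 0.9975 -0.0706  0.0038] F [-0.9947  0.621  -1.8052] op 0.0196 q [ 0.1266  0.0096  1.8769 -0.0005  1.2513  0.1974]
now-frame mm [ 6.6 -0.4  0.6] final-frame mm [ 6.6 -0.4  0.6] rot [-0.05 -0.02 -0.22]
```

Emit:
arm_command(plan=[[[0.004, -0.001, 0, 0, 0, -0.2, 0], [0.003, 0, 0, 0, 0, 0, 0], [0.002, 0, 0, 0, 0, 0, 0]]])

```text
t: 55.77
tool_pos: [0.5435, 0.1438, 0.0979]
tool_rot: [1.265, 1.17, -1.255]
contact_force: [1.9, -1.5, 4.9]
opening: 0.02
```

```bash
python3 - <<'E'
from h import *
go([.541,.143,.098],-4)
snap('side');print(marks('side','pan')[:1],marks('side','weight1')[:7])
E
```

```text
t 55.77 pos [0.5435 0.1438 0.0979] x [ 0.0079  0.0003 -1.    ] y [ 0.9975 -0.0702  0.0078] F [ 1.8956 -1.489   4.9367] op 0.02 q [ 0.1266  0.02    1.8786 -0.0008  1.2352  0.1971]
now-frame mm [-0.2 -2.5  0.9] final-frame mm [-0.1 -2.5  0.9] rot [-0.03 -0.05 -0.45]
[(0.89, array([0.5652, 0.0817, 0.0691]))] [(0.63, array([0.5607, 0.0123, 0.0684])), (0.63, array([ 0.2671, -0.3037,  0.    ])), (0.62, array([0.5948, 0.1395, 0.0705])), (0.49, array([ 0.352 , -0.4623,  0.0014])), (0.39, array([0.5458, 0.1412, 0.0765])), (0.2, array([ 0.5506, -0.1864,  0.0535]))]
```

Emit:
arm_command(plan=[[[0, 0, 0, 0, 0, 0, 0.03], [0, 0, 0, 0, 0, 0, 0.038], [0, 0, 0, 0, 0, 0, 0.038], [-0.008, 0, 0, 0, 0, 0, 0.038], [-0.02, 0, 0, 0, 0, 0, 0.038], [-0.038, 0, 0, 0, 0, 0, 0.038], [-0.038, 0, 0, 0, 0, 0, 0.038], [-0.038, 0, 0, 0, 0, 0, 0.038], [-0.038, 0, 0, 0, 0, 0, 0.038], [-0.02, -0.03, 0, 0, 0, 0, 0.038], [0, -0.035, 0, 0, 0, 0, 0.038], [0, -0.035, 0, 0, 0, 0, 0.038], [0, -0.035, 0, 0, 0, 0, 0.038], [0, 0, 0, 0, 0, 0, 0.038], [0, 0, 0, 0, 0, 0, 0.038]]])

```text
t: 57.17
tool_pos: [0.3955, 0.1536, 0.308]
tool_rot: [1.258, 1.185, -1.269]
contact_force: [0.3, -0.0, 0.0]
opening: 0.038
```

```bash
python3 - <<'E'
from h import *
st()
for c in('top','side'):
  snap(c,'x'+c);print(c,marks(c,'pan')[:1],marks(c,'weight1')[:7],marks(c,'bail_a')[:2],marks(c,'lever_tip')[:1])
a=cv2.imread('pics/xside.png')[130:290,220:380];b=cv2.imread('pics/xtop.png')[150:270,160:320]
cv2.imwrite('pics/x.png',np.hstack([cv2.resize(a,(340,340),interpolation=2),cv2.resize(b,(453,340),interpolation=2)]))
E
```

```text
t 57.17 pos [0.3955 0.1536 0.308 ] x [-0.0113  0.0026 -0.9999] y [ 0.9974 -0.0709 -0.0114] F [ 0.2529 -0.022   0.0311] op 0.038 q [ 0.1915 -0.4781  1.9404  0.0047  1.6899  0.263 ]
top [(0.79, array([0.5636, 0.0776, 0.0664]))] [(0.67, array([ 0.3488, -0.4658, -0.0008])), (0.63, array([0.5968, 0.1375, 0.0764])), (0.6, array([0.541 , 0.1438, 0.0721])), (0.55, array([0.5639, 0.0125, 0.0732])), (0.46, array([ 0.2691, -0.3084,  0.0015]))] [(0.98, array([ 0.5576, -0.0641,  0.1936])), (0.63, array([0.5773, 0.2255, 0.196 ]))] [(0.58, array([ 0.5385, -0.2499,  0.0726]))]
side [(0.9, array([0.5705, 0.0818, 0.0665]))] [(0.73, array([ 0.352 , -0.4638,  0.0022])), (0.64, array([0.5662, 0.009 , 0.0712])), (0.62, array([0.6005, 0.1378, 0.0728])), (0.53, array([ 0.269 , -0.3019, -0.0024])), (0.52, array([0.5508, 0.1457, 0.0743]))] [(0.68, array([0.5755, 0.2267, 0.1902])), (0.61, array([ 0.5625, -0.0677,  0.1899]))] [(0.5, array([ 0.5511, -0.2566,  0.0724]))]
```

View pics/x.png

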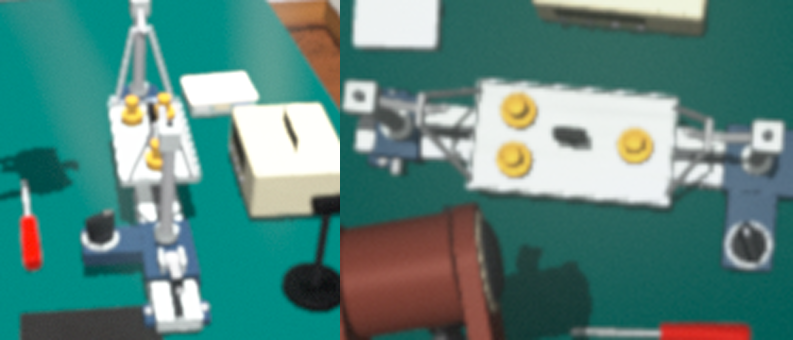

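Emit:
arm_command(plan=[[[0, 0, 0, 0, 0, 0, 0.038], [0, 0, 0, 0, 0, 0, 0.038], [0, 0, 0, 0, 0, 0, 0.038], [0, 0, 0, 0, 0, 0, 0.038], [0, 0, 0, 0, 0, 0, 0.038], [0, 0, 0, 0, 0, 0, 0.038], [0, 0, 0, 0, 0, 0, 0.038], [0, 0, 0, 0, 0, 0, 0.038], [0, 0, 0, 0, 0, 0, 0.038], [0, 0, 0, 0, 0, 0, 0.038], [0, 0, 0, 0, 0, 0, 0.038], [0, 0, 0, 0, 0, 0, 0.038], [0, 0, 0, 0, 0, 0, 0.038], [0, 0, 0, 0, 0, 0, 0.038], [0, 0, 0, 0, 0, 0, 0.038], [0, 0, 0, 0, 0, 0, 0.038], [0, 0, 0, 0, 0, 0, 0.038], [0, 0, 0, 0, 0, 0, 0.038], [0, 0, 0, 0, 0, 0, 0.038], [0, 0, 0, 0, 0, 0, 0.038]]])

```text
t: 59.33
tool_pos: [0.3974, 0.1532, 0.3066]
tool_rot: [1.256, 1.186, -1.273]
contact_force: [-0.0, 1.2, -0.1]
opening: 0.038
```

Emit:
arm_command(plan=[[[0, 0, 0, 0, 0, 0, 0.038], [0, 0, 0, 0, 0, 0, 0.038], [0, 0, 0, 0, 0, 0, 0.038], [0, 0, 0, 0, 0, 0, 0.038], [0, 0, 0, 0, 0, 0, 0.038], [0, 0, 0, 0, 0, 0, 0.038], [0, 0, 0, 0, 0, 0, 0.038], [0, 0, 0, 0, 0, 0, 0.038], [0, 0, 0, 0, 0, 0, 0.038], [0, 0, 0, 0, 0, 0, 0.038], [0, 0, 0, 0, 0, 0, 0.038], [0, 0, 0, 0, 0, 0, 0.038], [0, 0, 0, 0, 0, 0, 0.038], [0, 0, 0, 0, 0, 0, 0.038], [0, 0, 0, 0, 0, 0, 0.038], [0, 0, 0, 0, 0, 0, 0.038], [0, 0, 0, 0, 0, 0, 0.038], [0, 0, 0, 0, 0, 0, 0.038], [0, 0, 0, 0, 0, 0, 0.038], [0, 0, 0, 0, 0, 0, 0.038]]])

```text
t: 61.0
tool_pos: [0.3974, 0.1533, 0.3066]
tool_rot: [1.256, 1.186, -1.273]
contact_force: [0.3, -0.1, -0.2]
opening: 0.038
```

Emit:
arm_command(plan=[[[0, 0, 0, 0, 0, 0, 0.038], [0, 0, 0, 0, 0, 0, 0.038], [0, 0, 0, 0, 0, 0, 0.038], [0, 0, 0, 0, 0, 0, 0.038], [0, 0, 0, 0, 0, 0, 0.038], [0, 0, 0, 0, 0, 0, 0.038], [0, 0, 0, 0, 0, 0, 0.038], [0, 0, 0, 0, 0, 0, 0.038], [0, 0, 0, 0, 0, 0, 0.038], [0, 0, 0, 0, 0, 0, 0.038], [0, 0, 0, 0, 0, 0, 0.038], [0, 0, 0, 0, 0, 0, 0.038], [0, 0, 0, 0, 0, 0, 0.038], [0, 0, 0, 0, 0, 0, 0.038], [0, 0, 0, 0, 0, 0, 0.038], [0, 0, 0, 0, 0, 0, 0.038], [0, 0, 0, 0, 0, 0, 0.038], [0, 0, 0, 0, 0, 0, 0.038], [0, 0, 0, 0, 0, 0, 0.038], [0, 0, 0, 0, 0, 0, 0.038]]])

```text
t: 62.67
tool_pos: [0.3974, 0.1532, 0.3066]
tool_rot: [1.256, 1.186, -1.274]
contact_force: [-0.1, -0.6, 0.1]
opening: 0.038
```

Emit:
arm_command(plan=[[[0, 0, 0, 0, 0, 0, 0.038], [0, 0, 0, 0, 0, 0, 0.038], [0, 0, 0, 0, 0, 0, 0.038], [0, 0, 0, 0, 0, 0, 0.038], [0, 0, 0, 0, 0, 0, 0.038], [0, 0, 0, 0, 0, 0, 0.038], [0, 0, 0, 0, 0, 0, 0.038], [0, 0, 0, 0, 0, 0, 0.038], [0, 0, 0, 0, 0, 0, 0.038], [0, 0, 0, 0, 0, 0, 0.038], [0, 0, 0, 0, 0, 0, 0.038], [0, 0, 0, 0, 0, 0, 0.038], [0, 0, 0, 0, 0, 0, 0.038], [0, 0, 0, 0, 0, 0, 0.038], [0, 0, 0, 0, 0, 0, 0.038], [0, 0, 0, 0, 0, 0, 0.038], [0, 0, 0, 0, 0, 0, 0.038], [0, 0, 0, 0, 0, 0, 0.038], [0, 0, 0, 0, 0, 0, 0.038], [0, 0, 0, 0, 0, 0, 0.038]]])

```text
t: 64.33
tool_pos: [0.3974, 0.1533, 0.3066]
tool_rot: [1.256, 1.186, -1.273]
contact_force: [0.2, 0.2, 0.1]
opening: 0.0383
```

```bash
python3 - <<'E'
from h import *
st()
def mp(im): 
    for d in cut_out('top','pan')[:1]: return np.argwhere(d['mask'])[:,::-1].mean(0),d['mask'].sum()
for k in range(3):
  for c in('top','side'):
    im=snap(c);print(c,marks(c,'pan')[:1],marks(c,'pan_handle')[:1],marks(c,'weight1')[:7] if k==0 else '')
  im=snap('top');print(mp(im), 'pixel predicted level', px('top',[.568,.0768,.083]))
E
```

```text
t 64.33 pos [0.3974 0.1533 0.3066] x [-0.0155  0.0017 -0.9999] y [ 0.9972 -0.0725 -0.0155] F [0.1695 0.199  0.0597] op 0.0383 q [ 0.1899 -0.4702  1.9373  0.0047  1.6893  0.263 ]
top [(0.66, array([0.5726, 0.078 , 0.0699]))] [(0.57, array([0.5682, 0.0774, 0.1235]))] [(0.59, array([0.5437, 0.1395, 0.0718])), (0.55, array([0.5663, 0.013 , 0.0714])), (0.45, array([ 0.2682, -0.3067,  0.0032])), (0.44, array([0.6002, 0.1383, 0.0723])), (0.41, array([ 0.3513, -0.4628, -0.002 ]))]
side [(0.93, array([0.5709, 0.0813, 0.0691]))] [(0.89, array([0.5687, 0.0816, 0.1248]))] [(0.7, array([ 0.3475, -0.4613, -0.0001])), (0.6, array([0.5473, 0.1439, 0.0733])), (0.56, array([0.5987, 0.1385, 0.0697])), (0.4, array([0.5632, 0.0135, 0.0705])), (0.18, array([0.5769, 0.2255, 0.1923]))]
(array([242.4604, 198.4955]), np.int64(2676)) pixel predicted level [242.4525 198.2665]
top [(0.9, array([0.5701, 0.0766, 0.0651]))] [(0.77, array([0.5671, 0.0785, 0.1236]))] 
side [(0.58, array([0.5718, 0.082 , 0.0665]))] [(0.8, array([0.5678, 0.0824, 0.1252]))] 
(array([242.8883, 198.4618]), np.int64(2408)) pixel predicted level [242.4525 198.2665]
top [(0.65, array([0.5706, 0.0778, 0.0682]))] [(0.7, array([0.5696, 0.0792, 0.1239]))] 
side [(0.97, array([0.57  , 0.0815, 0.0669]))] [(0.58, array([0.5677, 0.0784, 0.1242]))] 
(array([241.68  , 198.1678]), np.int64(2694)) pixel predicted level [242.4525 198.2665]
```

```bash
python3 -c "
from h import *
print(finish_job())"
```

```text
the job is handed in; nothing more can be done
None
```

The job is done and handed in at about 65 s of the 210 s allowed; no verdict is reported.

**What I did:**
- **Clamp and post:** I lifted the cam lever and wound the knob about 160° clockwise, moving the carriage about 33 mm. I then pressed the lever down to its stop.
- **Pan:** I hung it by both bails. I lowered it until the hooks took its weight, then let go.
- **Weights:** Three brass weights were there, and all three stand upright on the pan. One is on the centre line at the right end, and two are side by side at the left end. I did not move the two green look-alikes or the other instruments and tools.

**Last checks:**
- **Level and still:** The loaded pan's centre stayed within camera noise (±1.5 mm) over three looks. It is within about 0.5 mm of where it hung empty, so it is level and still as far as the cameras can tell.
- **Hook spacing:** The camera put the hooks 291–296 mm apart, while the knob angle gave 290 mm. The same camera put the bails, 290 mm in fact, at 288–295 mm. I took the difference as camera error and did not wind further, so the spacing is not confirmed to better than about 2 mm.

**What went wrong on the way:** The first grips on the pan handle and on one weight closed off-centre because the arm had stopped short. I opened and re-gripped both before carrying them. That first grip had lifted the pan a few millimetres off the bench and moved it about 1 cm.

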